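# Prop open the flip cover and set the guarded vent knob

### The job

Take the loose metal prop out of its wooden block and use its bar to lift the spring-closing flip cover of the pantry's ventilation control box, then stand the prop's foot fully home in the socket of the little tower beside the cover, so that the bar holds the cover up by itself. Let go of the prop, then turn the knob under the cover clockwise until its pointer bears firmly on the steel stop peg, without forcing it. Leave the cover propped, the pointer at the peg, and do not ram or force anything or disturb the garlic, onion and mill.

Things in the scene. Friction and masses are not known exactly. Their poses are not given: they have to be found in the camera images.
- control_box: Fixed grey box, origin on the worktop; x from its open front to its hinge side, y to its socket tower (mm): deck x -85..85, y -95..15, top z 45; hinge beam x 53..71, y -92..12, to z 106; rear foot bar x 39..75, y 15..102, z to 45; on it the tower x 27..63, y 53..97, top z 105. Bare worktop at x < 27, y > 15. Yaw within 0.2 rad of the robot's.
- socket_mouth (a point): Centre of the socket's mouth in the top of the tower, at (45, 75, 105) mm in control_box; frame parallel to the box. The hole is 12 mm along x, 22 mm along y, 25 mm deep, with a 2 mm chamfer: 1 mm play all round the prop's foot. The wall shelf overhangs the worktop a little farther back, about 0.55 m up: raise the hand here no more than needed, then draw it back.
- cover: Flat aluminium frame with clear window, 120 x 90 x 4 mm. Origin on its hinge axis, mid-width, mid-thickness, at (45, -40, 115) mm in control_box; it reaches along its own -x. Shut it is level; it swings up about the box's y axis (pitch grows) to at most 1.95 rad. A spring and its weight always push it shut, about 0.12 N m at the hinge. 68 mm of air between it and the deck, but for the knob.
- cover_edge (a point): Middle of the cover's front edge, 120 mm from the hinge axis, mid-thickness.
- prop: Loose prop, 0.13 kg, an upside-down L, upright in park_block. Origin under its foot, z up. Foot 10 x 20 mm (x, y) to z 26 mm, its lowest 4 mm only 6 x 16; leg 12 x 24 mm, z 26 to 96; grip it across x near z 80. Round bar, 8 mm diameter, at z 85 along its own -y to y = -100 mm.
- prop_foot (a point): Centre of the underside of the prop's foot (its origin). Fully home in the tower it is 25 mm below socket_mouth, the prop's axes parallel to the box's, its bar reaching 30 mm in under the cover; the prop then leans a few degrees to the front with its play, the cover resting on it near upright.
- park_block: Fixed wooden parking block, 70 x 80 x 40 mm, origin under its centre. The prop stands 25 mm deep in a hole of 12 x 22 mm in its middle, and is drawn straight up.
- knob: Black knob on a vertical axis at (-40, -40) mm in control_box; origin on the axis 1 mm above the deck; own -x is the pointer's direction. Disc 44 mm diameter to z 10 mm; grip bar on it 46 mm (x) x 14 mm (y), z 10 to 44. Low pointer 6 mm wide, z 2.5 to 7.5, reaches 42 mm from the axis. Turns clockwise from above (yaw falls) against 0.06 N m of friction and stays where left.
- knob_grip (a point): Point on the knob's axis, 33 mm above its origin, a good height for the middle of the pads.
- pointer_tip (a point): Point in the middle of the knob's pointer, 36 mm from its axis.
- stop_ring: Thin fixed ring plate round the knob, set at a yaw that varies, with the steel stop peg. Origin on the knob's axis at deck height; the peg lies along its own -x.
- stop_peg (a point): Centre of the steel stop peg, 8 mm diameter, 10 mm high, 36 mm from the knob's axis. The pointer touches it when pointer_tip is 7 mm away: the knob's yaw is then 0.195 rad above the ring's. Bearing firmly is 3 N or more on the peg (0.11 N m above the knob's friction); 25 N (0.9 N m) would be forcing it.
- garlic: Bystander: loose garlic bulb, 60 mm, origin under it. Leave it alone.
- onion: Bystander: loose brown onion, 75 mm, origin under it. Leave it alone.
- mill: Bystander: loose small salt mill, 44 mm diameter, 90 mm high, origin under it. Leave it alone.
There are look-alikes about, which are no part of the job. Leave any blue look-alike of the prop alone.

How it is judged:
On the way, in this order (a step that is already met when the one before it is completed fails the run):
1. the cover rests on the prop, which stands fully home in the tower's socket and is let go (angle between cover's own z axis and vertical above 1.3 rad and contact force between prop and cover above 0.3 N and horizontal distance between prop_foot and socket_mouth below 0.004 m and z of prop_foot in the frame of socket_mouth below -0.021 m and contact force between each of the arm, the fingers and prop below 0.1 N), for 0.3 s.
2. the knob's pointer is pressed on the stop peg with more than 2 N (contact force between knob and stop_ring above 2 N), for 0.1 s.
At the end, for the whole second after the job is handed in: Cover open over 1.3 rad, resting on the prop's bar (over 0.3 N); prop at rest, within 0.15 rad of upright, foot at least 21 mm deep in the tower's socket and within 4 mm of its axis; pointer_tip within 9 mm of stop_peg (they touch at 7 mm) (angle between cover's own z axis and vertical above 1.3 rad and contact force between prop and cover above 0.3 N and horizontal distance between prop_foot and socket_mouth below 0.004 m and z of prop_foot in the frame of socket_mouth below -0.021 m and angle between prop's own z axis and vertical below 0.15 rad and linear speed of prop below 0.02 m/s and distance between pointer_tip and stop_peg below 0.009 m).
It fails at once if the prop, held in the fingers, is rammed into the control box or its socket with over 30 N (contact force between prop and control_box above 30 N and contact force between the fingers and prop above 5 N).
It fails at once if the cover is forced with over 15 N by the prop (contact force between prop and cover above 15 N).
It fails at once if the knob is forced on the stop peg with over 25 N (contact force between knob and stop_ring above 25 N).
It fails at once if a bystander is pushed more than 30 mm (distance of any of garlic, onion, mill from where it was at the start of the episode above 0.03 m).
It also fails if it takes over 67 s, if anything falls off the work surface, if the arm or the gripper's body presses on something with over 40 N, if the wrist force passes 120 N, or if a joint passes its speed limit or range.

### The arm

A 6-joint arm with a two-finger parallel gripper is mounted at the origin on a cart in front of the work surface, level with it; the furniture and walls round the work are solid. World frame = base frame: x ahead of the robot, y to its left, z up, the work surface at z = 0. Lengths are in m, angles in rad, forces in N, time in s.
With the tool pointing down it reaches from about 0.225 to 0.875 m from the base axis. Payload 3.4 kg.
Tool frame: the origin (TCP) lies at the very end of the fingers, on their centre line; the grasp point (between the pads) lies 19 mm behind it; z points along the fingers, y is the direction in which the jaws open and shut (so a half turn about z gives the same grasp; the last joint's range is limited). The gripper opens to 85 mm and grips with 20 to 120 N. Pads are 22 mm wide; open, the fingers measure 114 mm over their backs; the gripper's body (76 mm by 85 mm) begins 54 mm behind the grasp point. The pads swing forward as they close: fully open they stand 13 mm farther back than shut.
Start: joints at [-1.38, 0.276, 1.505, -0, 1.361, -0.121], TCP at [0.176, -0.547, 0.231] pointing down, gripper open.
Joint ranges: [-2.89, 2.89], [-0.75, 2.08], [0.22, 2.7], [-1.18, 4.32], [0.11, 2.71], [-2.7, 2.7]. Speed limits (rad/s): [2.57, 2.57, 3.14, 3.14, 3.14, 3.14].

### API

Orientations are given as a unit quaternion [w, x, y, z].
In Python, from rig import manip, eyes gives the robot as it stands. The module is installed in compiled form; this text tells all that it offers.
- The arm moves only by the tool servo_tool, never from a script. Its argument "deltas" is one flat list of numbers, 6 for each row, row after row: the shift along the tool's x, y, z in cm, then the turn, a rotation vector about the tool's x, y, z in degrees. A call has 1 to 20 rows; each row shifts and turns the pose as measured when the row begins, along the tool's axes as they then stand; what a row does not reach is not made up. A row lasts 1/10 s, in which the tool goes at most 50 mm and 8.59 degrees, less where a joint would pass 70% of its speed; a pose out of reach is approached as far as the arm can. A call with a gripper value outside its range is refused whole. "jaw" is the finger opening in cm, from 0 to 8.54, set as the call begins (left out, the last holds). The fingers move at their own pace and stop on an object; "grip_force" is the grip in N (left out, the last holds). Time passes only in rows, so rows that do not move let the fingers close. It gives the time, the measured TCP pose, the force and the opening at its end, in the units of the state.
- manip.get_state(): the state, without advancing time (a new reading comes with each control period).
- eyes.get_image(name): name is "scene" or "top"; returns (picture, depth): 384x512x3 uint8, red, green, blue; 384x512 float32, m along the optical axis (not along the pixel's ray), 0 where there is no reading.
- eyes.get_calibration(name): a dict with "camera_matrix" (3x3 intrinsics, pixels), "rvec" (rotation vector, rad) and "tvec" (3), from world to camera coordinates, as OpenCV has them. Camera axes: x right, y down, z forward; pixel columns grow to the right and rows downward; lengths in m; the calibration is good to about 2 mm. A picture is of the moment at which its call begins. get_calibration takes no time and is no camera call.
- manip.sign_off(): hands the job in, once; it reports no verdict.
The state is a dict: "clock": time; "qpos": joint angles; "qd": joint speeds; "effort": joint torques, N m; "position": TCP position; "ee_rot": TCP orientation; "contact_force": force on the tool from outside, world axes, zero at the start; "moment": the same for the moment, N m; "width": finger opening in m.
Only numpy, scipy, OpenCV 4.12 (cv2) and the standard library are available. Lean on these libraries where they do the work, as an engineer would, in place of code of your own. Each camera call takes 0.05 s, during which the arm holds its last target.

## Working session

There is one attempt and no reset: what is moved stays moved. The work goes in short steps, Python scripts to look and compute and a tool call to move; the robot and the scene stay as the last step left them, time stands still between calls to the robot, and variables do not carry over. Pictures are saved under pics/ and viewed, and the job is handed in when it is done.

Besides the shell and the picture viewer there is one more tool, called after ">>>" by a JSON object that holds its "name" and its "arguments", one argument or row to a line. servo_tool: Moves the arm, as the interface text tells. Its arguments: {"type":"object","properties":{"deltas":{"type":"array","items":{"type":"number"}},"jaw":{"type":"number"},"grip_force":{"type":"number"}},"required":["deltas"]}

```bash
mkdir -p pics; cat > h.py <<'E'
import numpy as np, cv2
from rig import manip, eyes
def cal(n):
    c=eyes.get_calibration(n); R,_=cv2.Rodrigues(np.array(c["rvec"],float)); return np.array(c["camera_matrix"],float),R,np.array(c["tvec"],float).ravel()
def ray(n,u,v):
    K,R,t=cal(n); d=R.T@np.linalg.inv(K)@np.array([u,v,1.]); return -R.T@t,d
def onz(n,u,v,z):
    o,d=ray(n,u,v); return o+d*(z-o[2])/d[2]
def proj(n,P):
    K,R,t=cal(n); p=(R@np.atleast_2d(P).T).T+t; q=(K@p.T).T; return q[:,:2]/q[:,2:]
def cloud(n,depth):
    K,R,t=cal(n); h,w=depth.shape; u,v=np.meshgrid(np.arange(w),np.arange(h)); 
    pc=np.stack([(u-K[0,2])/K[0,0]*depth,(v-K[1,2])/K[1,1]*depth,depth],-1); return (pc-t)@R
def snap(n,name):
    im,d=eyes.get_image(n); np.savez('last_'+n,im=im,d=d); cv2.imwrite('pics/'+name,im[:,:,::-1]); return im,d
def load(n):
    f=np.load('last_'+n+'.npz'); return f['im'],f['d']
E
python3 - <<'E'
from h import *
for n in("scene","top"):
    snap(n,n+"0.png"); K,R,t=cal(n); print(n,K[0,0],-R.T@t,R[2])
print(manip.get_state())
E
```

```text
scene 351.17562472748483 [-0.34795344 -0.53960878  0.61601269] [ 0.77563106  0.41874388 -0.47228171]
top 463.2756313746516 [ 0.2984735  -0.10743275  1.53461832] [ 0.12593505  0.00823897 -0.99200428]
{'clock': 0.1, 'qpos': array([-1.38000430e+00,  2.76514204e-01,  1.50598818e+00, -8.98216811e-06,
        1.36073908e+00, -1.21017489e-01]), 'qd': array([-3.46470587e-04, -2.98489218e-03, -2.66750742e-03,  5.08604206e-04,
        1.49038655e-05,  1.27740041e-03]), 'effort': array([ 1.15663202e-03, -4.17698050e+01, -2.46404690e+01, -2.74217127e-04,
        5.84703012e-03,  1.96449001e-06]), 'position': array([ 0.17629039, -0.54680736,  0.23054355]), 'ee_rot': array([-8.23751345e-04,  9.87870968e-01,  1.55274821e-01, -3.31443635e-05]), 'contact_force': array([ 0.28262741,  0.44748942, -0.06446682]), 'moment': array([ 0.04045474, -0.05389662, -0.02833399]), 'width': 0.08572845046044655}
```

View pics/scene0.png

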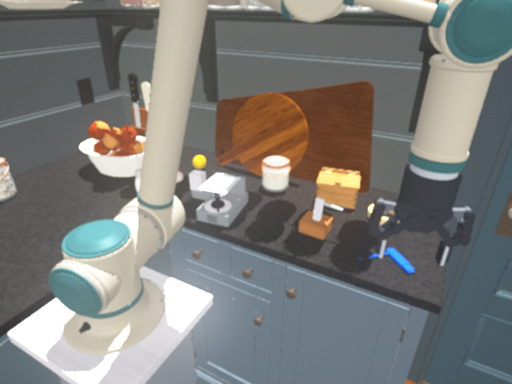

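View pics/top0.png

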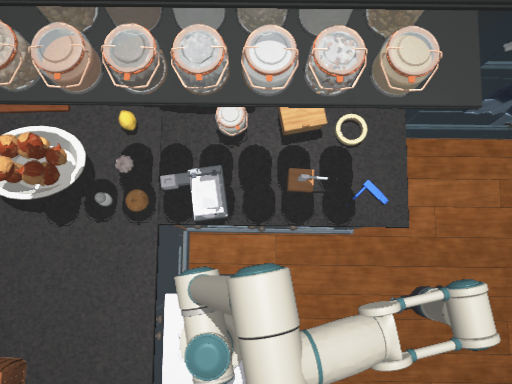

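The control box is at top (195,193). The park block with the grey prop is at top (305,180), scene (317,220), its bar pointing right. The blue look-alike lies at top (372,192). I'll enlarge to confirm.

```bash
python3 - <<'E'
from h import *
im,d=load("top"); a=cv2.resize(im[155:230,150:250],None,fx=7,fy=7,interpolation=cv2.INTER_CUBIC); cv2.imwrite('pics/t_box.png',a[:,:,::-1])
b=cv2.resize(im[150:210,270:350],None,fx=8,fy=8,interpolation=cv2.INTER_CUBIC); cv2.imwrite('pics/t_prop.png',b[:,:,::-1])
im,d2=load("scene")
a=cv2.resize(im[150:260,170:360],None,fx=4,fy=4,interpolation=cv2.INTER_CUBIC); cv2.imwrite('pics/s_all.png',a[:,:,::-1])
print(d[175:200:8,190:230:10],d2[200:220:10,200:330:30])
E
```

```text
[[1.4559095 1.4813863 1.4359097 1.5039736]
 [1.4315512 1.4315937 1.4314575 1.5016383]
 [1.5077072 1.4321642 1.4333189 1.4310601]
 [1.5420753 1.4291371 1.4268342 1.4260099]] [[1.2373364 1.1477171 1.2432691 1.237336  1.0200982]
 [1.0926567 1.096727  1.1779183 1.1768603 1.0308642]]
```

View pics/t_box.png

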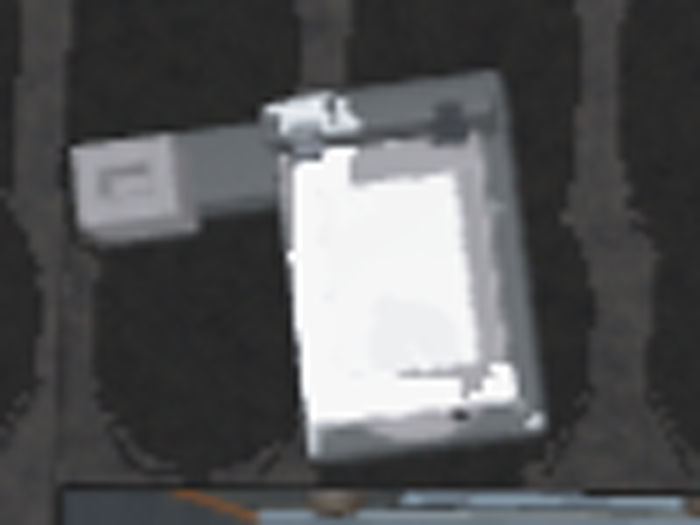

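View pics/t_prop.png

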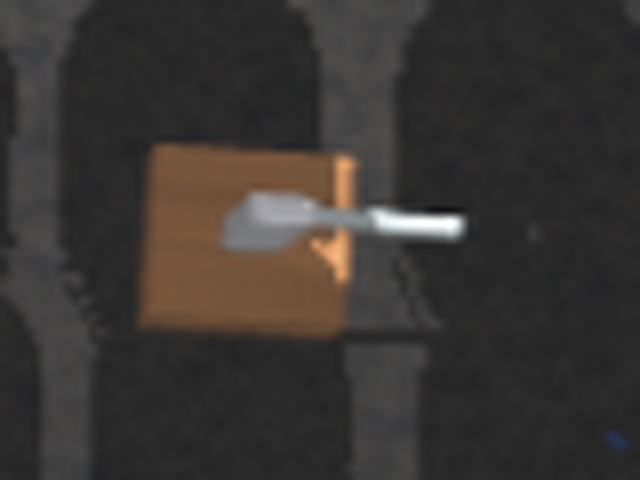

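View pics/s_all.png

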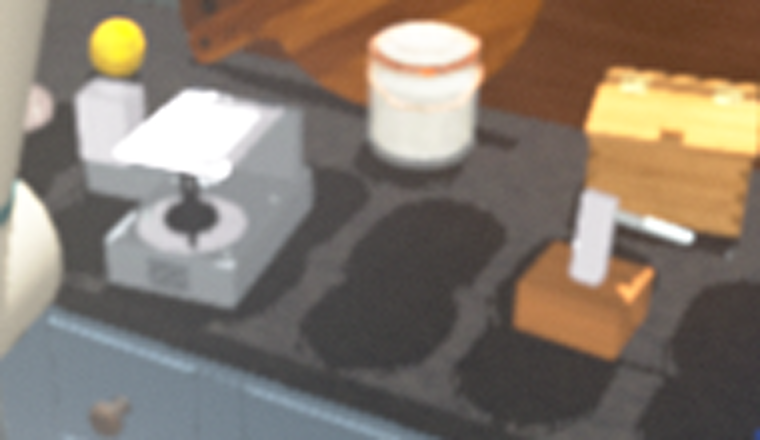

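```bash
python3 - <<'E'
from h import *
for n in("top","scene"):
    im,d=load(n); P=cloud(n,d)
    pts={"top":[(161,182),(172,187),(168,181),(205,175),(208,195),(185,180),(300,180),(310,172),(305,186),(330,178),(103,199),(124,163),(136,200),(240,200)],
     "scene":[(197,180),(218,185),(192,183),(215,205),(305,228),(317,212),(340,207),(200,163),(270,220)]}[n]
    for u,v in pts: print(n,(u,v),im[v,u],P[v,u].round(4))
np.set_printoptions(linewidth=250)
im,d=load("top");P=cloud("top",d)
print((P[172:192,156:182,2]*1000).astype(int))
E
```

```text
top (161, 182) [147 148 152] [0.5011 0.1635 0.103 ]
top (172, 187) [121 121 125] [0.4902 0.1342 0.0688]
top (168, 181) [164 164 169] [0.5078 0.1458 0.08  ]
top (205, 175) [167 168 174] [0.5227 0.0252 0.1171]
top (208, 195) [246 246 247] [0.4599 0.014  0.1219]
top (185, 180) [108 111 115] [0.5165 0.0963 0.0471]
top (300, 180) [121 120 125] [ 0.5198 -0.2757  0.057 ]
top (310, 172) [118  85  60] [ 0.5492 -0.3104  0.0398]
top (305, 186) [112  82  58] [ 0.5034 -0.2944  0.036 ]
top (330, 178) [41 41 42] [ 0.5207 -0.3644  0.1011]
top (103, 199) [120 122 122] [0.4476 0.3496 0.0801]
top (124, 163) [127 119 116] [0.571  0.2988 0.042 ]
top (136, 200) [114  83  54] [0.4474 0.2487 0.0644]
top (240, 200) [72 71 70] [ 0.4581 -0.0826  0.0037]
scene (197, 180) [230 228 230] [0.4874 0.1296 0.0846]
scene (218, 185) [255 255 255] [0.4497 0.0186 0.1111]
scene (192, 183) [232 230 231] [0.4867 0.1515 0.0681]
scene (215, 205) [79 78 79] [0.4256 0.0167 0.052 ]
scene (305, 228) [190 127  80] [ 0.4909 -0.2605  0.0186]
scene (317, 212) [226 224 227] [ 0.5207 -0.2831  0.0654]
scene (340, 207) [227 230 228] [ 0.7
[... 2089 characters left out ...]
 79   76   54    0   -1   -1   -3]
 [  -1    1   -7    3    4    4   96   97   85   91   89   86   84   79   75   73   68   65   64   61   63   57   -1   -1    0    0]
 [   3    0    2   -3   -3    3    9   74   70   73   67   71   58   61   55   55   44   47   -1    0   -2   -3   -1    0   -3    3]
 [   2    0    3    2   -3    1   -3    0   52   49    1   -2    0    0   -2    4   -1    1   -2    2   -6    4    0    2    5    0]
 [   0    3   -3    6   -9   -5   -8    3   -3    1   -2   -3    0   -5   -6   -2   -2    0    0   -3    1    2    6   -4   -4    1]
 [  -3   -5    2    1    3   -1   -4    2    0   -5    0    2   -1   -3    5    2    1   -1   -4    0    0    0    2    7   -3    0]]
```

```bash
cat >> h.py <<'E'
def edge(n,p,q,r=2.5,N=25,sign=0):
    im,_=load(n); g=cv2.GaussianBlur(cv2.cvtColor(im,cv2.COLOR_RGB2GRAY).astype(np.float32),(0,0),0.7)
    p=np.array(p,float);q=np.array(q,float); t=(q-p)/np.linalg.norm(q-p); nn=np.array([-t[1],t[0]]); s=np.arange(-r,r+.01,.1); out=[]
    for k in np.linspace(.08,.92,N):
        c=p+(q-p)*k; X=c+s[:,None]*nn
        v=cv2.remap(g,X[:,0].astype(np.float32)[None],X[:,1].astype(np.float32)[None],cv2.INTER_LINEAR)[0]
        dv=np.gradient(v); dv=np.abs(dv) if sign==0 else dv*sign
        i=np.argmax(dv); out.append(X[i])
    out=np.array(out,np.float32); vx,vy,x0,y0=cv2.fitLine(out,cv2.DIST_HUBER,0,.01,.01).ravel()
    res=np.abs((out-[x0,y0])@np.array([-vy,vx])); 
    a=np.array([x0,y0]);dd=np.array([vx,vy]); 
    return a+dd*((p-a)@dd),a+dd*((q-a)@dd),np.median(res)
E
python3 - <<'E'
from h import *
im,d=load("top"); C=lambda X,Y:((X+.5)/7-.5+150,(Y+.5)/7-.5+155)
E=[("towback x63",C(76,147),C(176,134),.105),("tow left y97",C(73,155),C(88,230),.105),
("footbar back x75",C(190,134),C(262,124),.045),("right bottom y-95",C(502,85),C(543,425),0),("front bottom x-85",C(315,460),C(540,434),0),("deck top front",C(320,425),C(520,400),.045)]
for nm,p,q,z in E:
    a,b,r=edge("top",p,q); A=onz("top",*a,z);B=onz("top",*b,z); dd=B-A; ang=np.degrees(np.arctan2(dd[1],dd[0]))
    print(nm,A[:2].round(4),B[:2].round(4),"ang",ang.round(2),"res",r.round(2), "pix",a.round(1),b.round(1))
big=cv2.resize(im[168:195,152:186],None,fx=20,fy=20,interpolation=cv2.INTER_NEAREST); cv2.imwrite('pics/tower.png',big[:,:,::-1])
im,d=load("scene");big=cv2.resize(im[160:235,185:255],None,fx=8,fy=8,interpolation=cv2.INTER_CUBIC); cv2.imwrite('pics/s_box.png',big[:,:,::-1])
big=cv2.resize(im[190:245,290:355],None,fx=9,fy=9,interpolation=cv2.INTER_CUBIC); cv2.imwrite('pics/s_prop.png',big[:,:,::-1])
E
```

```text
towback x63 [0.5214 0.1658] [0.5278 0.1212] ang -81.79 res 0.11 pix [160.4 175.5] [174.7 173.6]
tow left y97 [0.5174 0.1674] [0.4833 0.1626] ang -171.97 res 0.2 pix [159.8 176.7] [161.  187.6]
footbar back x75 [0.5388 0.1245] [0.5432 0.091 ] ang -82.51 res 0.18 pix [176.7 173.2] [187. 172.]
right bottom y-95 [ 0.5703 -0.0192] [ 0.4068 -0.0396] ang -172.86 res 0.25 pix [221.7 166.7] [226.8 215.3]
front bottom x-85 [0.3905 0.0672] [ 0.4033 -0.0392] ang -83.13 res 0.45 pix [194.5 219.8] [226.7 216.4]
deck top front [0.4034 0.0602] [ 0.414  -0.0319] ang -83.47 res 0.22 pix [195.3 215. ] [223.9 212.1]
```

View pics/tower.png

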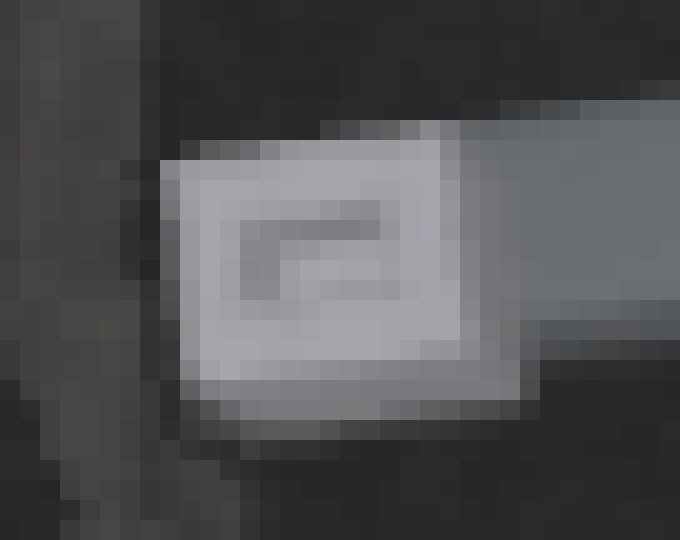

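View pics/s_box.png

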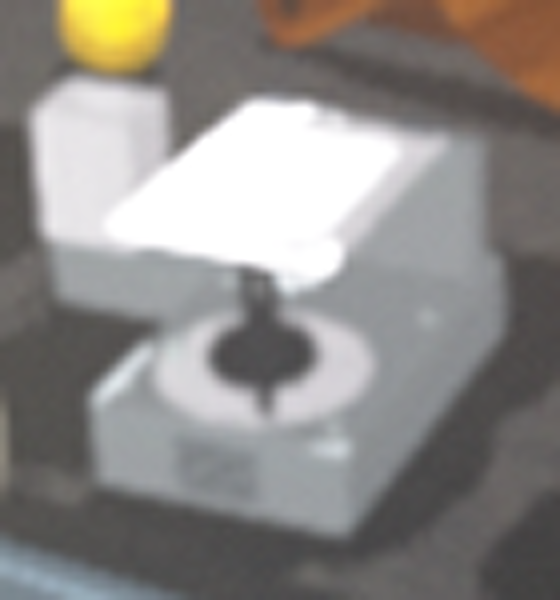

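View pics/s_prop.png

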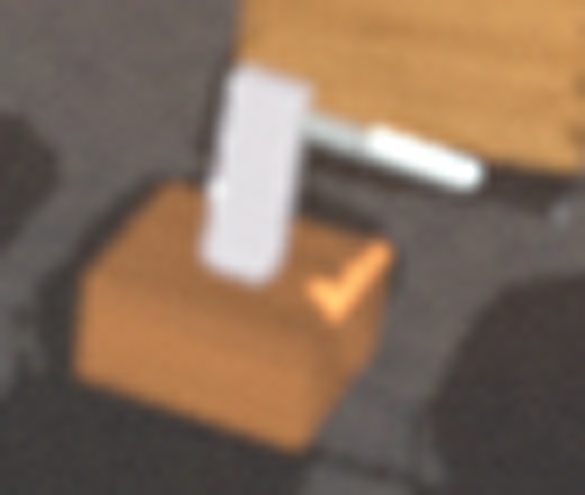

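```bash
python3 - <<'E'
from h import *
yaw=np.radians(7.1); ex=np.array([np.cos(yaw),np.sin(yaw)]);ey=np.array([-ex[1],ex[0]])
T=lambda X,Y:(X/20-.5+152,Y/20-.5+168); S=lambda X,Y:((X+.5)/8-.5+185,(Y+.5)/8-.5+160); C=lambda X,Y:((X+.5)/7-.5+150,(Y+.5)/7-.5+155)
E=[("top","towfront x27",T(200,382),T(465,352),.105,0,.027),("top","tow right y53",T(448,130),T(470,340),.105,1,.053),
("top","tow back x63",T(170,158),T(440,125),.105,0,.063),("top","tow left y97",T(162,165),T(185,380),.105,1,.097),
("top","coverfront x-75",C(320,425),C(520,400),.115,0,-.075),
("top","cover left y5",C(298,200),C(310,420),.115,1,.005),
("scene","towtop front x27",S(40,120),S(135,128),.105,0,.027),
("scene","tow left y97 top",S(65,78),S(35,115),.105,1,.097),
("scene","deck right top y-95",S(355,455),S(495,330),.045,1,-.095),
("scene","deck front top x-85",S(100,410),S(340,465),.045,0,-.085),
("scene","box front bottom x-85",S(100,480),S(340,535),.0,0,-.085),
("scene","box right bottom y-95",S(360,530),S(500,345),.0,1,-.095),
("scene","cover front x-75",S(110,245),S(320,280),.113,0,-.075),
]
for n,nm,p,q,z,ax,val in E:
    a,b,r=edge(n,p,q,r=2); A=onz(n,*a,z);B=onz(n,*b,z); dd=B-A; ang=np.degrees(np.arctan2(dd[1],dd[0]))
    M=((A+B)/2)[:2]; print(n,nm,"yaw",round(((ang+45)%90)-45,2),"O comp", "xy"[ax], round(float(M@(ey if ax else ex)-val),4),"res",r.round(2),a.round(1),b.round(1))
E
```

```text
top towfront x27 yaw 14.0 O comp x 0.4731 res 0.74 [161.9 188.1] [174.8 185.1]
top tow right y53 yaw 4.03 O comp y 0.0044 res 0.14 [174.3 174. ] [174.7 184.5]
top tow back x63 yaw 9.05 O comp x 0.4756 res 0.16 [160.  175.5] [173.5 173.6]
top tow left y97 yaw 8.58 O comp y 0.0053 res 0.18 [159.6 175.8] [160.8 186.5]
top coverfront x-75 yaw 6.53 O comp x 0.4764 res 0.22 [195.3 215. ] [223.9 212.1]
top cover left y5 yaw 6.27 O comp y 0.0039 res 0.38 [190.4 183.3] [192.9 214.6]
scene towtop front x27 yaw -8.47 O comp x 0.4702 res 0.29 [190.3 172.7] [201.  176.8]
scene tow left y97 top yaw 8.95 O comp y 0.001 res 0.17 [193.  169.7] [188.5 173.4]
scene deck right top y-95 yaw -4.41 O comp y -0.0167 res 0.57 [229.3 216.9] [247.9 202.8]
scene deck front top x-85 yaw 6.86 O comp x 0.4755 res 0.35 [197.4 209.3] [227.4 216.1]
scene box front bottom x-85 yaw 8.56 O comp x 0.482 res 0.2 [196.9 220.2] [227.  226.7]
scene box right bottom y-95 yaw 8.74 O comp y 0.0057 res 0.28 [229.2 225.5] [246.6 202.3]
scene cover front x-75 yaw 4.46 O comp x 0.4722 res 0.12 [198.6 189.1] [224.4 195.1]
```

```bash
python3 - <<'E'
from h import *
D=lambda X,Y:((X+.5)/8-.5+270,(Y+.5)/8-.5+150); S=lambda X,Y:((X+.5)/9-.5+290,(Y+.5)/9-.5+190)
for n,nm,p,q,z in [("top","block back",D(160,147),D(330,153),.04),("top","block left",D(153,155),D(140,320),.04),("top","block front",D(145,327),D(335,335),.04),("top","block right",D(356,165),D(345,325),.04),
 ("top","bar back",D(375,207),D(455,215),.1),("top","bar front",D(375,232),D(455,238),.1),
 ("top","leg front top",D(253,220),D(305,225),.111),("top","leg back",D(258,194),D(305,196),.111),
 ("scene","leg front right edge",S(308,95),S(283,270),.0),("scene","leg left",S(232,80),S(203,260),0),
 ("scene","bar upper",S(320,115),S(460,155),.1),("scene","bar lower",S(310,140),S(460,188),.1),
 ("scene","block front top",S(95,280),S(310,360),.04)]:
    a,b,r=edge(n,p,q,r=2); A=onz(n,*a,z);B=onz(n,*b,z); dd=B-A; ang=np.degrees(np.arctan2(dd[1],dd[0]))
    print(n,nm,A[:2].round(4),B[:2].round(4),"yaw",round(((ang+45)%90)-45,2),"res",r.round(2),a.round(1),b.round(1))
n="scene"
# leg front face centre: bottom edge of leg at block top z=.04, top front edge z=.111
for nm,uv,z in [("legbot L",S(200,265),.04),("legbot R",S(278,285),.04),("legtop L",S(232,78),.111),("legtop R",S(312,90),.111),("bar tip",S(480,180),.1)]:
    print(nm,onz(n,*uv,z).round(4))
im,d=load("top");P=cloud("top",d)
m=(P[...,2]>.05)&(P[...,2]<.13)&(P[...,1]<-.25)&(P[...,1]>-.4)&(P[...,0]>.48)&(P[...,0]<.58)
for v,u in np.argwhere(m): print(u,v,(P[v,u]*1000).astype(int),im[v,u],end='; ')
E
```

```text
top block back [ 0.5635 -0.2438] [ 0.5593 -0.313 ] yaw -3.51 res 0.19 [289.6 167.4] [310.8 169. ]
top block left [ 0.5585 -0.2397] [ 0.4904 -0.236 ] yaw -3.11 res 0.15 [288.3 168.9] [287.2 189.6]
top block front [ 0.4879 -0.2377] [ 0.4846 -0.3147] yaw -2.48 res 0.23 [287.7 190.3] [311.4 191.6]
top block right [ 0.5552 -0.3247] [ 0.4894 -0.3188] yaw -5.15 res 0.63 [314.4 170.2] [312.7 190.2]
top bar back [ 0.5275 -0.3222] [ 0.5247 -0.3534] yaw -5.1 res 0.2 [316.4 175.7] [326.4 176.7]
top bar front [ 0.52   -0.3223] [ 0.5185 -0.3536] yaw -2.79 res 0.24 [316.5 178.1] [326.5 178.7]
top leg front top [ 0.5205 -0.2733] [ 0.52   -0.2935] yaw -1.48 res 0.14 [301.2 177.2] [307.7 177.5]
top leg back [ 0.5327 -0.2755] [ 0.5303 -0.2934] yaw -7.71 res 0.18 [301.9 173.3] [307.7 174.2]
scene leg front right edge [ 0.7108 -0.2458] [ 0.5866 -0.2793] yaw 15.13 res 0.13 [323.5 200.1] [321.  219.6]
scene leg left [ 0.7074 -0.2148] [ 0.5786 -0.2506] yaw 15.53 res 0.21 [314.8 198.4] [311.6 218.4]
scene bar upper [ 0.5156 -0.3056] [ 0.5316 -0.3473] yaw 20.94 res 0.51 [324.9 204.6] [340.7 205.8]
scene bar l
[... 4804 characters left out ...]
25]; 306 179 [ 519 -291   83] [120 115 115]; 325 179 [ 517 -349   97] [125 131 134]; 326 179 [ 517 -351  101] [141 147 150]; 327 179 [ 518 -356   95] [ 94  98 100]; 328 179 [ 517 -358   99] [43 44 44]; 329 179 [ 517 -361   98] [39 39 40]; 330 179 [ 517 -364  101] [40 39 39]; 331 179 [ 517 -367   98] [40 40 41]; 332 179 [ 516 -369  108] [39 39 40]; 333 179 [ 517 -373  100] [39 40 41]; 334 179 [ 517 -376  101] [40 39 40]; 335 179 [ 518 -380   98] [41 41 42]; 300 180 [ 519 -275   57] [121 120 125]; 301 180 [ 519 -278   57] [121 120 125]; 302 180 [ 520 -282   55] [121 121 125]; 303 180 [ 519 -285   58] [121 121 125]; 304 180 [ 519 -288   61] [121 122 125]; 305 180 [ 519 -291   63] [122 112 109];
```

```bash
cat >> h.py <<'E'
from scipy.spatial.transform import Rotation as Rn
def pose():
    s=manip.get_state(); w,x,y,z=s["ee_rot"]; return s,np.array(s["position"]),Rn.from_quat([x,y,z,w])
def want(p,yawx_deg):
    "delta in tool axes (cm) and rotvec (deg) to reach TCP p with tool pointing down, tool x at yawx in world"
    s,P,R=pose(); a=np.radians(yawx_deg); X=np.array([np.cos(a),np.sin(a),0]);Z=np.array([0,0,-1.]);Y=np.cross(Z,X)
    T=Rn.from_matrix(np.stack([X,Y,Z],1))
    rv=np.degrees((R.inv()*T).as_rotvec())
    print("t",s["clock"],"pos",P.round(4),"F",np.round(s["contact_force"],1),"w",round(s["width"],4),"q",np.round(s["qpos"],2))
    print("now-axes shift cm",(R.inv().apply(np.array(p)-P)*100).round(2),"target-axes",(T.inv().apply(np.array(p)-P)*100).round(2),"rot",rv.round(2))
yaw=np.radians(7.2); EX=np.array([np.cos(yaw),np.sin(yaw),0]);EY=np.array([-np.sin(yaw),np.cos(yaw),0]);O=.4755*EX+.005*EY
def box(x,y,z): return O+EX*x/1000+EY*y/1000+np.array([0,0,z/1000])
E
python3 -c "
from h import *
want([.525,-.2843,.2],86.6); print(box(45,75,105))"
```

```text
t 0.1 pos [ 0.1763 -0.5468  0.2305] F [ 0.3  0.4 -0.1] w 0.0857 q [-1.38  0.28  1.51 -0.    1.36 -0.12]
now-axes shift cm [ 41.24 -14.28   3.09] target-axes [28.27 33.25  3.05] rot [ -0.08  -0.07 -68.73]
[0.50636904 0.14460512 0.105     ]
```

>>> {"name": "servo_tool", "arguments": {
  "deltas": [0,0,0,0,0,-8.5,0,0,0,0,0,-8.5,0,0,0,0,0,-8.5,0,0,0,0,0,-8.5,0,0,0,0,0,-8.5,0,0,0,0,0,-8.5,0,0,0,0,0,-8.5,0,0,0,0,0,-8.5],
  "jaw": 8.5
}}

```text
clock: 0.9
position: [0.1757, -0.544, 0.226]
ee_rot: [-0.005, 0.726, 0.688, 0.003]
contact_force: [-0.2, 0.2, 0.4]
width: 0.0849
```

```bash
python3 -c "
from h import *
want([.525,-.2843,.2],86.6)"
```

```text
t 0.9 pos [ 0.1757 -0.544   0.226 ] F [-0.2  0.2  0.4] w 0.0849 q [-1.38  0.28  1.51  0.    1.36 -1.33]
now-axes shift cm [27.8  33.47  2.81] target-axes [28.   33.32  2.6 ] rot [-0.16 -0.62  0.28]
```

>>> {"name": "servo_tool", "arguments": {
  "deltas": [2,2.4,0,0,0,0,2,2.4,0,0,0,0,2,2.4,0,0,0,0,2,2.4,0,0,0,0,2,2.4,0,0,0,0,2,2.4,0,0,0,0,2,2.4,0,0,0,0,2,2.4,0,0,0,0,2,2.4,0,0,0,0,2,2.4,0,0,0,0,2,2.4,0,0,0,0,2,2.4,0,0,0,0,0,0,0,0,0,0]
}}

```text
clock: 2.2
position: [0.4848, -0.3093, 0.2209]
ee_rot: [-0.01, 0.727, 0.687, 0.004]
contact_force: [0.0, 0.6, -0.8]
width: 0.0852
```

```bash
python3 -c "
from h import *
want([.525,-.2843,.12],86.6)"
```

```text
t 2.2 pos [ 0.4848 -0.3093  0.2209] F [ 0.   0.6 -0.8] w 0.0852 q [-0.7   0.29  1.51  0.01  1.36 -0.64]
now-axes shift cm [ 2.51  3.97 10.1 ] target-axes [ 2.73  3.86 10.09] rot [-0.55 -1.16  0.2 ]
```

>>> {"name": "servo_tool", "arguments": {
  "deltas": [1.3,2,0,-0.5,-1.2,0,1.3,2,0,0,0,0,0,0,2,0,0,0,0,0,2,0,0,0,0,0,2,0,0,0,0,0,2,0,0,0,0,0,0,0,0,0,0,0,0,0,0,0]
}}

```text
clock: 3.0
position: [0.5234, -0.2871, 0.1364]
ee_rot: [-0.002, 0.726, 0.687, -0.004]
contact_force: [-0.1, 0.6, -0.4]
width: 0.0849
```

```bash
python3 -c "
from h import *
want([.525,-.2843,.076],86.6)
snap('scene','s1.png');im,d=snap('top','t1.png')
im,_=load('scene');cv2.imwrite('pics/s1c.png',cv2.resize(im[140:250,250:400],None,fx=5,fy=5,interpolation=cv2.INTER_CUBIC)[:,:,::-1])"
```

```text
t 3.0 pos [ 0.5234 -0.2871  0.1364] F [-0.1  0.6 -0.4] w 0.0849 q [-0.61  0.38  1.6  -0.01  1.17 -0.56]
now-axes shift cm [0.31 0.19 6.04] target-axes [0.29 0.14 6.04] rot [-0.42  0.18  0.25]
```

View pics/s1c.png

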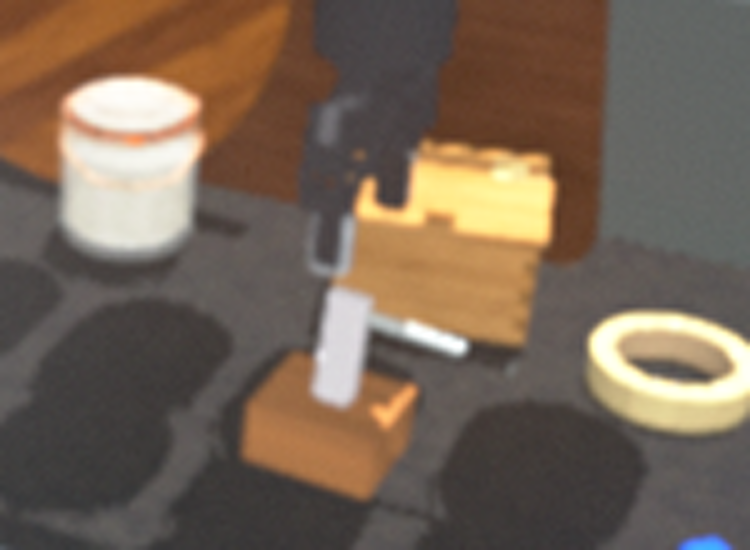

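The front finger is at crop (330,260), right over the prop's top edge at (350,295), with the jaws opening along the prop's x. I'll go down and grip it.

>>> {"name": "servo_tool", "arguments": {
  "deltas": [0.3,0.2,1.5,0,0,0,0,0,1.5,0,0,0,0,0,1.5,0,0,0,0,0,1.5,0,0,0,0,0,0,0,0,0,0,0,0,0,0,0]
}}

```text
clock: 3.7
position: [0.5301, -0.2889, 0.0838]
ee_rot: [0.007, 0.726, 0.687, -0.002]
contact_force: [0.4, -0.2, -0.5]
width: 0.0851
```

```bash
python3 -c "
from h import *
want([.525,-.2843,.076],86.6)"
```

```text
t 3.7 pos [ 0.5301 -0.2889  0.0838] F [ 0.4 -0.2 -0.5] w 0.0851 q [-0.61  0.43  1.67 -0.01  1.04 -0.55]
now-axes shift cm [ 0.44 -0.54  0.77] target-axes [ 0.43 -0.54  0.78] rot [0.41 0.71 0.21]
```

>>> {"name": "servo_tool", "arguments": {
  "deltas": [0.4,-0.5,0.8,0.4,0.7,0.2,0,0,0,0,0,0]
}}

```text
clock: 3.9
position: [0.5261, -0.2852, 0.0774]
ee_rot: [0.001, 0.728, 0.686, 0.0]
contact_force: [-0.8, 0.1, 0.4]
width: 0.0852
```

```bash
python3 -c "
from h import *
want([.525,-.2843,.076],86.6)"
```

```text
t 3.9 pos [ 0.5261 -0.2852  0.0774] F [-0.8  0.1  0.4] w 0.0852 q [-0.61  0.43  1.68  0.    1.03 -0.55]
now-axes shift cm [ 0.08 -0.11  0.14] target-axes [ 0.08 -0.11  0.14] rot [ 0.15  0.06 -0.  ]
```

>>> {"name": "servo_tool", "arguments": {
  "deltas": [0.1,-0.1,0.1,0,0,0,0,0,0,0,0,0,0,0,0,0,0,0,0,0,0,0,0,0,0,0,0,0,0,0,0,0,0,0,0,0,0,0,0,0,0,0,0,0,0,0,0,0],
  "jaw": 0.5,
  "grip_force": 60
}}

```text
clock: 4.7
position: [0.5258, -0.2846, 0.078]
ee_rot: [0.003, 0.728, 0.686, 0.001]
contact_force: [0.2, -0.8, -0.5]
width: 0.011
```

>>> {"name": "servo_tool", "arguments": {
  "deltas": [0,0,-0.5,0,0,0,0,0,-1,0,0,0,0,0,-1,0,0,0,0,0,-1,0,0,0,0,0,-1.5,0,0,0,0,0,-2,0,0,0,0,0,-2,0,0,0,0,0,-2,0,0,0,0,0,0,0,0,0]
}}

```text
clock: 5.6
position: [0.5254, -0.2842, 0.1973]
ee_rot: [0.004, 0.728, 0.686, 0.001]
contact_force: [0.7, -1.1, -0.9]
width: 0.0117
```

```bash
python3 -c "
from h import *
want(box(-110,75,200),97.2)
print(box(-110,75,200))
snap('scene','s2.png');im,_=load('scene');cv2.imwrite('pics/s2c.png',cv2.resize(im[120:250,250:400],None,fx=5,fy=5,interpolation=cv2.INTER_CUBIC)[:,:,::-1])"
```

```text
t 5.6 pos [ 0.5254 -0.2842  0.1973] F [ 0.7 -1.1 -0.9] w 0.0117 q [-0.61  0.33  1.52  0.    1.29 -0.55]
now-axes shift cm [ 39.84 -19.67  -0.55] target-axes [ 42.78 -12.01  -0.27] rot [  0.38   0.24 -10.6 ]
[0.35259126 0.12517847 0.2       ]
```

View pics/s2c.png

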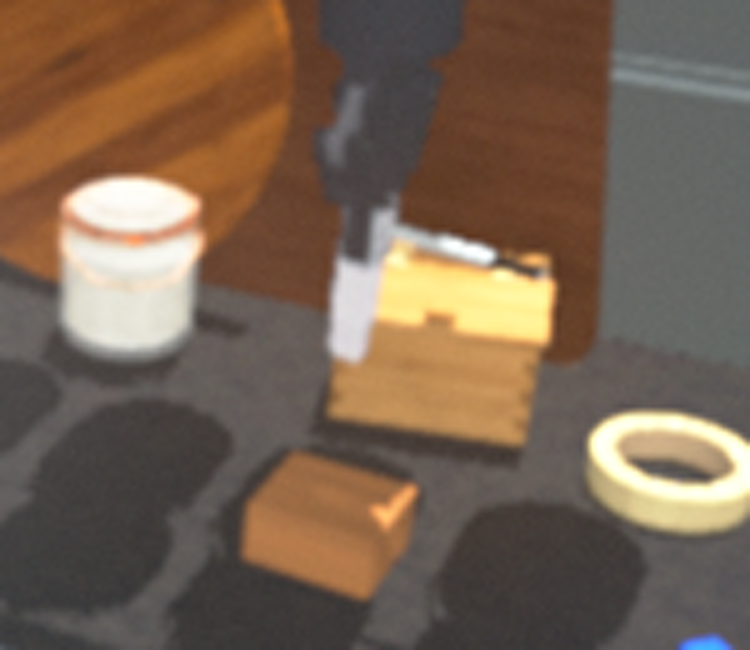

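>>> {"name": "servo_tool", "arguments": {
  "deltas": [1.5,-2.7,0,0,0,0,1.5,-2.7,0,0,0,0,1.5,-2.7,0,0,0,0,1.5,-2.7,0,0,0,0,1.5,-2.7,0,0,0,0,1.5,-2.7,0,0,0,0,1.5,-2.7,0,0,0,0,2.9,0,0,0,0,0,2.9,0,0,0,0,0,2.9,0,0,0,0,0,2.9,0,0,0,0,0,2.9,0,0,0,0,0,2.9,0,0,0,0,0,2.9,0,0,0,0,0,2.9,0,0,0,0,0,0,0,0,0,0,0]
}}

```text
clock: 7.25
position: [0.3368, 0.0811, 0.1808]
ee_rot: [-0.01, 0.73, 0.684, -0.004]
contact_force: [-0.6, 0.1, -1.4]
width: 0.0111
```

```bash
python3 -c "
from h import *
want(box(-110,75,200),97.2)"
```

```text
t 7.25 pos [0.3368 0.0811 0.1808] F [-0.6  0.1 -1.4] w 0.0111 q [ 0.02 -0.03  2.    0.01  1.19  0.09]
now-axes shift cm [ 4.51  1.25 -1.91] target-axes [ 4.17  2.12 -1.92] rot [ -1.06  -0.56 -10.94]
```

>>> {"name": "servo_tool", "arguments": {
  "deltas": [2,0.6,0,-0.5,-0.3,-5.5,2,0.8,0,-0.5,-0.3,-5.4,0,0,0,0,0,0,0,0,0,0,0,0]
}}

```text
clock: 7.65
position: [0.3487, 0.1202, 0.1779]
ee_rot: [-0.001, 0.658, 0.753, -0.004]
contact_force: [-0.4, -0.4, -1.4]
width: 0.0112
```

```bash
python3 -c "
from h import *
want(box(-110,75,80),97.2)"
```

```text
t 7.65 pos [0.3487 0.1202 0.1779] F [-0.4 -0.4 -1.4] w 0.0112 q [ 0.15  0.01  1.98 -0.    1.17  0.01]
now-axes shift cm [0.48 0.52 9.79] target-axes [0.44 0.45 9.79] rot [-0.43  0.24  0.45]
```

>>> {"name": "servo_tool", "arguments": {
  "deltas": [0.2,0.2,2,-0.4,0.2,0.4,0.2,0.2,2,0,0,0,0,0,2,0,0,0,0,0,2,0,0,0,0,0,1,0,0,0,0,0,0,0,0,0]
}}

```text
clock: 8.25
position: [0.35, 0.1171, 0.0843]
ee_rot: [0.001, 0.666, 0.746, -0.003]
contact_force: [-0.3, 0.4, -1.3]
width: 0.0112
```

```bash
python3 -c "
from h import *
want(box(-10,75,75),97.2)
snap('scene','s3.png');snap('top','t3.png');im,_=load('scene');cv2.imwrite('pics/s3c.png',cv2.resize(im[120:250,150:280],None,fx=5,fy=5,interpolation=cv2.INTER_CUBIC)[:,:,::-1])
im,_=load('top');cv2.imwrite('pics/t3c.png',cv2.resize(im[140:250,130:250],None,fx=5,fy=5,interpolation=cv2.INTER_CUBIC)[:,:,::-1])"
```

```text
t 8.25 pos [0.35   0.1171 0.0843] F [-0.3  0.4 -1.3] w 0.0112 q [ 0.14  0.12  2.13 -0.01  0.89  0.03]
now-axes shift cm [ 0.91 10.35  0.89] target-axes [ 0.77 10.36  0.93] rot [-0.19  0.27 -0.73]
```

View pics/s3c.png

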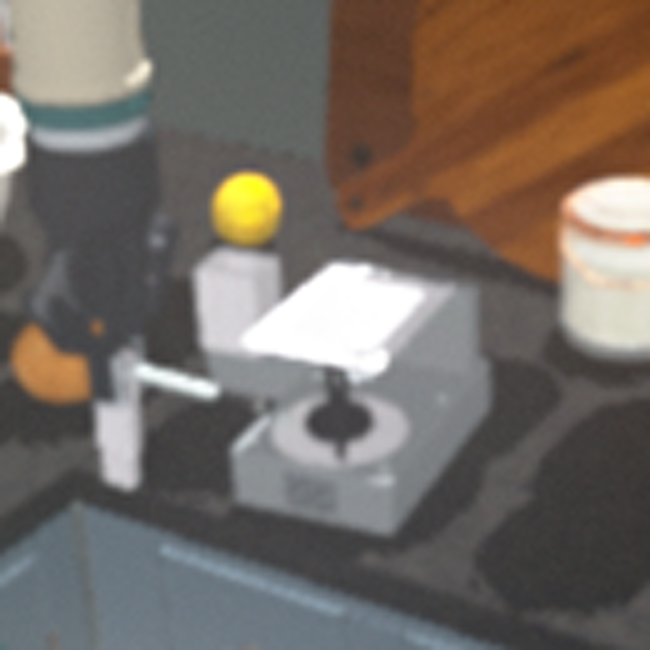

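View pics/t3c.png

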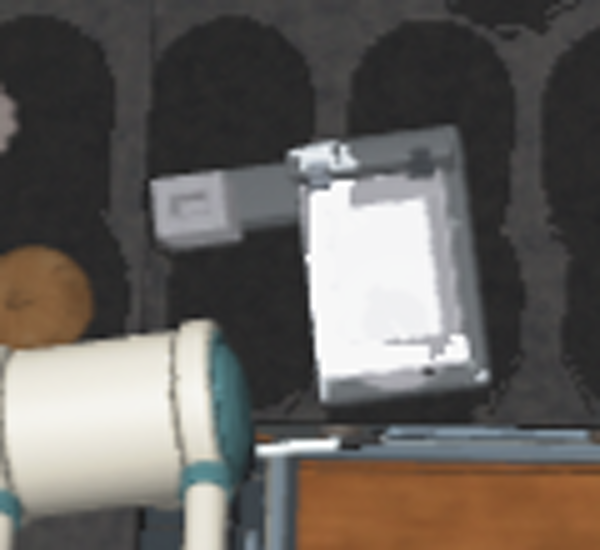

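>>> {"name": "servo_tool", "arguments": {
  "deltas": [0.4,0,0.8,-0.2,0.3,-0.7,0.3,1,0,0,0,0,0,1.5,0,0,0,0,0,1.5,0,0,0,0,0,1.5,0,0,0,0,0,1.5,0,0,0,0,0,1.5,0,0,0,0,0,1.5,0,0,0,0,0,0,0,0,0,0]
}}

```text
clock: 9.25
position: [0.4674, 0.1396, 0.0811]
ee_rot: [0.006, 0.661, 0.75, 0.007]
contact_force: [0.8, 1.0, -1.6]
width: 0.0112
```

```bash
python3 -c "
from h import *
want(box(-10,75,95),97.2)
snap('scene','s4.png');im,_=load('scene');cv2.imwrite('pics/s4c.png',cv2.resize(im[120:250,150:280],None,fx=5,fy=5,interpolation=cv2.INTER_CUBIC)[:,:,::-1])"
```

```text
t 9.25 pos [0.4674 0.1396 0.0811] F [ 0.8  1.  -1.6] w 0.0112 q [0.15 0.28 1.93 0.   0.92 0.02]
now-axes shift cm [ 0.01 -1.54 -1.42] target-axes [ 0.01 -1.57 -1.39] rot [ 1.07 -0.06  0.03]
```

View pics/s4c.png

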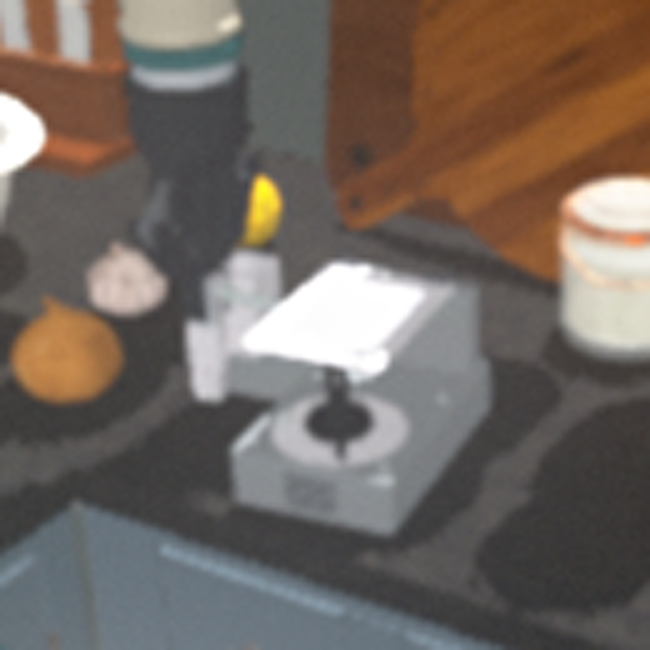

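>>> {"name": "servo_tool", "arguments": {
  "deltas": [0,-0.8,0,0.5,0,0,0,-0.9,0,0.5,0,0,0,0,0,0,0,0]
}}

```text
clock: 9.6
position: [0.445, 0.1369, 0.0799]
ee_rot: [-0.003, 0.661, 0.75, -0.002]
contact_force: [-0.5, -0.2, -1.6]
width: 0.0112
```

>>> {"name": "servo_tool", "arguments": {
  "deltas": [0,0,-0.4,0,0,0,0,0,-0.4,0,0,0,0,0,-0.5,0,0,0,0,0,-0.5,0,0,0,0,0,-0.5,0,0,0,0,0,-0.5,0,0,0,0,0,0,0,0,0]
}}

```text
clock: 10.3
position: [0.4437, 0.1369, 0.1108]
ee_rot: [-0.003, 0.661, 0.75, -0.002]
contact_force: [-0.5, -0.1, -2.9]
width: 0.011
```

```bash
python3 -c "
from h import *
want(box(-10,75,176),97.2)
snap('scene','s5.png');im,_=load('scene');cv2.imwrite('pics/s5c.png',cv2.resize(im[120:250,150:280],None,fx=5,fy=5,interpolation=cv2.INTER_CUBIC)[:,:,::-1])"
```

```text
t 10.3 pos [0.4437 0.1369 0.1108] F [-0.5 -0.1 -2.9] w 0.011 q [0.15 0.22 1.91 0.   1.01 0.02]
now-axes shift cm [-0.02  0.77 -6.53] target-axes [-0.03  0.81 -6.52] rot [-0.39 -0.08  0.05]
```

View pics/s5c.png

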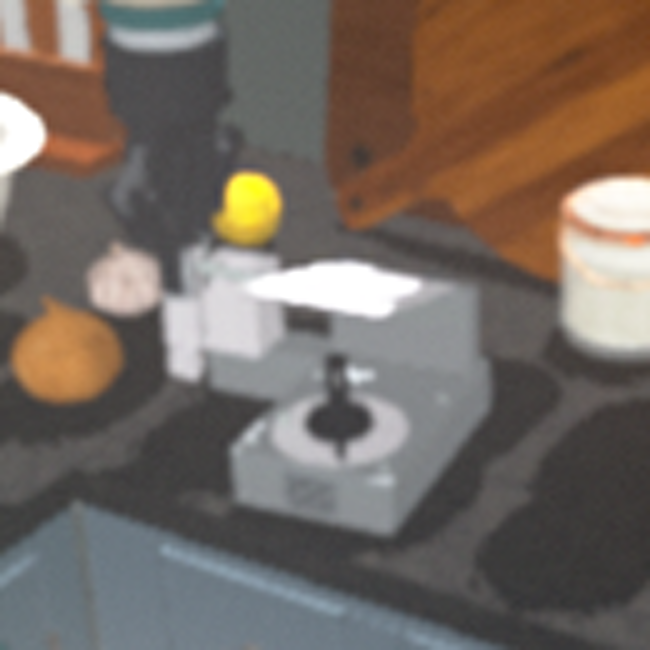

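>>> {"name": "servo_tool", "arguments": {
  "deltas": [0,0,-0.5,-0.4,0,0,0,0,-0.6,0,0,0,0,0,-0.6,0,0,0,0,0,-0.6,0,0,0,0,0,-0.6,0,0,0,0,0,-0.6,0,0,0,0,0,-0.6,0,0,0,0,0,-0.6,0,0,0,0,0,-0.6,0,0,0,0,0,-0.6,0,0,0,0,0,-0.6,0,0,0,0,0,-0.6,0,0,0,0,0,0,0,0,0]
}}

```text
clock: 11.65
position: [0.4425, 0.1367, 0.1878]
ee_rot: [-0.001, 0.661, 0.75, -0.0]
contact_force: [-1.3, 0.3, -0.8]
width: 0.0115
```

```bash
python3 -c "
from h import *
want(box(45,75,182),97.2)
snap('scene','s6.png');im,_=load('scene');cv2.imwrite('pics/s6c.png',cv2.resize(im[120:250,150:280],None,fx=5,fy=5,interpolation=cv2.INTER_CUBIC)[:,:,::-1])"
```

```text
t 11.65 pos [0.4425 0.1367 0.1878] F [-1.3  0.3 -0.8] w 0.0115 q [0.15 0.14 1.8  0.   1.2  0.02]
now-axes shift cm [-0.02  6.44  0.57] target-axes [-0.01  6.44  0.58] rot [-0.1  -0.09  0.03]
```

View pics/s6c.png

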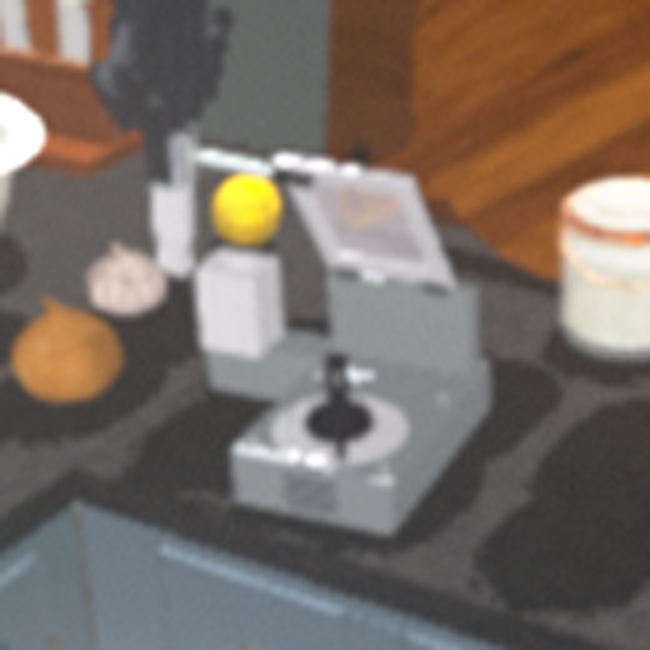

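>>> {"name": "servo_tool", "arguments": {
  "deltas": [0,0.5,0.3,0,0,0,0,0.6,0.3,0,0,0,0,0.6,0,0,0,0,0,0.6,0,0,0,0,0,0.6,0,0,0,0,0,0.6,0,0,0,0,0,0.6,0,0,0,0,0,0.6,0,0,0,0,0,0.6,0,0,0,0,0,0,0,0,0,0]
}}

```text
clock: 12.7
position: [0.4991, 0.1437, 0.1793]
ee_rot: [-0.002, 0.661, 0.75, -0.002]
contact_force: [-1.1, -0.3, -2.0]
width: 0.0115
```

```bash
python3 -c "
from h import *
want(box(45,75,178),97.2)"
```

```text
t 12.7 pos [0.4991 0.1437 0.1793] F [-1.1 -0.3 -2. ] w 0.0115 q [0.15 0.23 1.7  0.   1.21 0.02]
now-axes shift cm [0.   0.73 0.13] target-axes [0.   0.73 0.13] rot [-0.32 -0.06  0.01]
```

>>> {"name": "servo_tool", "arguments": {
  "deltas": [0,0.4,0,-0.3,0,0,0,0.3,0,0,0,0,0,0,0,0,0,0]
}}

```text
clock: 13.0
position: [0.5064, 0.1447, 0.1793]
ee_rot: [-0.001, 0.661, 0.75, 0.0]
contact_force: [-1.2, 0.3, -1.0]
width: 0.0114
```

```bash
python3 -c "
from h import *
want(box(45,75,178),97.2)
snap('scene','s7.png');snap('top','t7.png');im,_=load('scene');cv2.imwrite('pics/s7c.png',cv2.resize(im[130:210,170:260],None,fx=8,fy=8,interpolation=cv2.INTER_CUBIC)[:,:,::-1])
im,_=load('top');cv2.imwrite('pics/t7c.png',cv2.resize(im[140:240,130:250],None,fx=5,fy=5,interpolation=cv2.INTER_CUBIC)[:,:,::-1])"
```

```text
t 13.0 pos [0.5064 0.1447 0.1793] F [-1.2  0.3 -1. ] w 0.0114 q [0.15 0.24 1.69 0.   1.21 0.02]
now-axes shift cm [-0.01 -0.    0.13] target-axes [-0.01 -0.    0.13] rot [-0.01 -0.07  0.01]
```

View pics/s7c.png

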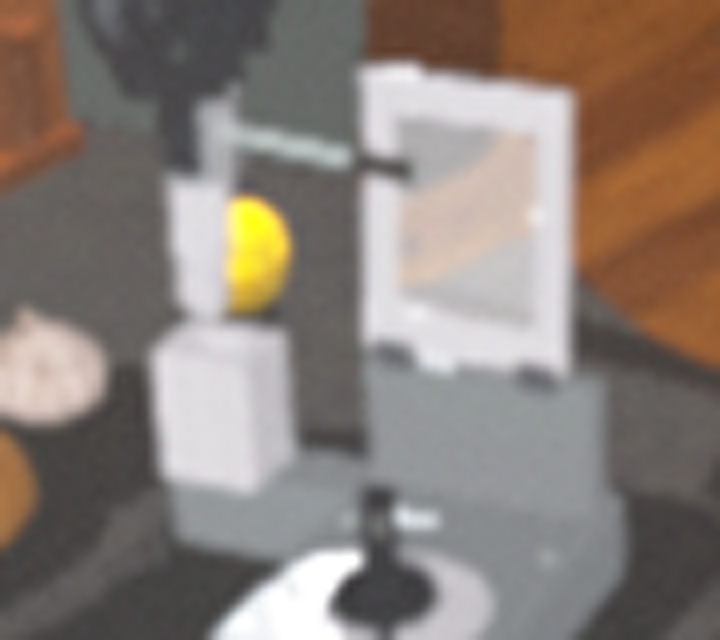

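View pics/t7c.png

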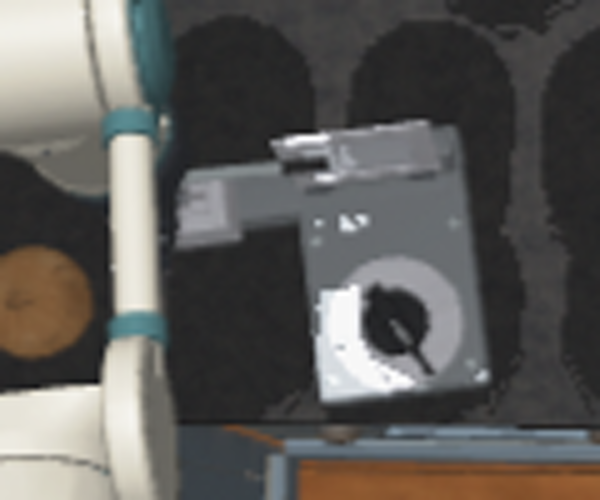

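```bash
python3 - <<'E'
from h import *
S=lambda X,Y:((X+.5)/8-.5+170,(Y+.5)/8-.5+130); inv=lambda q:((q[...,0]-170+.5)*8-.5,(q[...,1]-130+.5)*8-.5)
im=cv2.imread('pics/s7c.png')
fz=.1793-.063
def L(pts,c):
    q=proj("scene",np.array(pts)); X,Y=inv(q); p=np.stack([X,Y],-1); cv2.polylines(im,[np.round(p*16).astype(int).reshape(-1,1,2)],True,c,1,cv2.LINE_AA,4); return p
print("legfront",L([box(39,63,0)+[0,0,fz+.026],box(39,87,0)+[0,0,fz+.026],box(39,87,0)+[0,0,fz+.07],box(39,63,0)+[0,0,fz+.07]],(0,0,255)).round(0).tolist())
print("foot",L([box(40,65,0)+[0,0,fz+.004],box(40,85,0)+[0,0,fz+.004],box(40,85,0)+[0,0,fz+.026],box(40,65,0)+[0,0,fz+.026]],(0,255,255)).round(0).tolist())
L([box(27,53,105),box(27,97,105),box(63,97,105),box(63,53,105)],(0,255,0))
L([box(39,64,105),box(39,86,105),box(51,86,105),box(51,64,105)],(255,0,0))
L([box(27,53,105),box(27,97,105),box(27,97,45),box(27,53,45)],(0,255,0))
L([box(-85,-95,45),box(-85,15,45),box(85,15,45),box(85,-95,45)],(0,255,0))
cv2.imwrite('pics/s7o.png',im)
t=cv2.imread('pics/t7c.png')
for pts in ([box(27,53,105),box(27,97,105),box(63,97,105),box(63,53,105)],[box(-85,-95,45),box(-85,15,45),box(85,15,45),box(85,-95,45)]):
    q=proj("top",np.array(pts)); p=np.stack([(q[:,0]-130+.5)*5-.5,(q[:,1]-140+.5)*5-.5],-1); cv2.polylines(t,[np.round(p*16).astype(int).reshape(-1,1,2)],True,(0,255,0),1,cv2.LINE_AA,4)
cv2.imwrite('pics/t7o.png',t)
E
```

```text
legfront [[226.0, 264.0], [176.0, 255.0], [167.0, 157.0], [219.0, 165.0]]
foot [[227.0, 311.0], [185.0, 303.0], [181.0, 255.0], [223.0, 263.0]]
```

View pics/s7o.png

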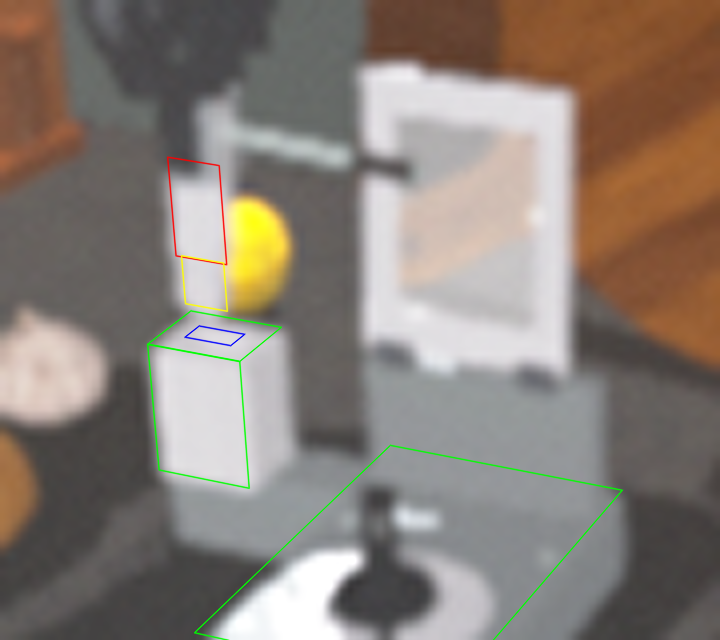

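View pics/t7o.png

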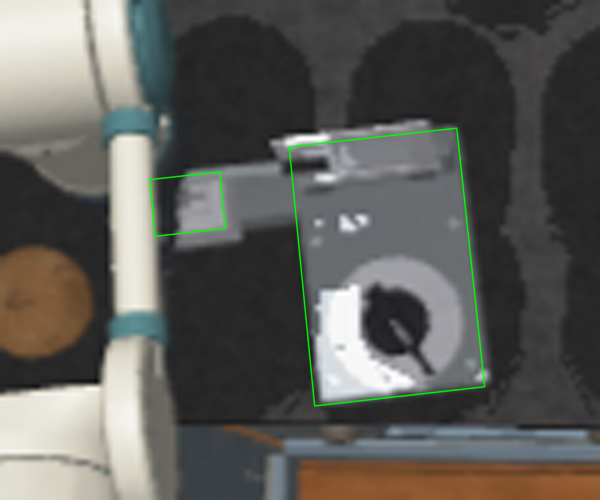

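```bash
python3 - <<'E'
from h import *
S=lambda X,Y:((X+.5)/8-.5+170,(Y+.5)/8-.5+130)
fz=.1793-.063
def cmp(nm,A,B,r=1.8,h=(.1,.9)):
    pa,pb=proj("scene",np.array([A,B])); 
    a,b,res=edge("scene",pa,pb,r=r); n=np.array([-(pb-pa)[1],(pb-pa)[0]]);n/=np.linalg.norm(n); print(nm,"offset normal px at ends",((a-pa)@n).round(2),((b-pb)@n).round(2),"n",n.round(2),"res",res.round(2))
cmp("tower left front vert",box(27,97,100),box(27,97,50))
cmp("tower mid vert y53",box(27,53,100),box(27,53,50))
cmp("tower right-back vert y53 x63",box(63,53,100),box(63,53,50))
cmp("tower front bottom",box(27,95,45),box(27,55,45))
cmp("tower front top",box(27,95,105),box(27,55,105))
cmp("tower left top",box(29,97,105),box(61,97,105))
U=np.array([0,0,1.])
cmp("leg left front vert",box(39,87,0)+U*(fz+.06),box(39,87,0)+U*(fz+.027))
cmp("leg right front vert",box(39,63,0)+U*(fz+.06),box(39,63,0)+U*(fz+.027))
cmp("leg right back vert",box(51,63,0)+U*(fz+.06),box(51,63,0)+U*(fz+.027))
cmp("bar upper",box(45,55,0)+U*(fz+.089),box(45,10,0)+U*(fz+.089))
cmp("bar lower",box(45,55,0)+U*(fz+.081),box(45,10,0)+U*(fz+.081))
E
```

```text
tower left front vert offset normal px at ends 0.11 -0.13 n [-1.    0.09] res 0.14
tower mid vert y53 offset normal px at ends -0.81 -0.94 n [-1.    0.07] res 0.14
tower right-back vert y53 x63 offset normal px at ends -0.68 -0.57 n [-1.    0.07] res 0.15
tower front bottom offset normal px at ends 0.89 0.45 n [-0.2   0.98] res 0.26
tower front top offset normal px at ends -2.24 1.94 n [-0.18  0.98] res 0.5
tower left top offset normal px at ends 1.03 0.37 n [0.61 0.79] res 0.18
leg left front vert offset normal px at ends 0.48 0.69 n [-1.    0.08] res 0.17
leg right front vert offset normal px at ends -1.64 -0.62 n [-1.    0.08] res 0.34
leg right back vert offset normal px at ends -0.2 1.09 n [-1.    0.07] res 0.81
bar upper offset normal px at ends 0.4 1.13 n [-0.15  0.99] res 0.13
bar lower offset normal px at ends 1.24 1.63 n [-0.16  0.99] res 0.16
```

```bash
python3 - <<'E'
from h import *
im,_=load('top'); a=cv2.resize(im[165:195,155:200],None,fx=16,fy=16,interpolation=cv2.INTER_NEAREST); cv2.imwrite('pics/t7z.png',a[:,:,::-1])
im,_=load('scene'); a=cv2.resize(im[135:200,185:225],None,fx=9,fy=9,interpolation=cv2.INTER_NEAREST); cv2.imwrite('pics/s7z.png',a[:,:,::-1])
E
```

```text
(no output)
```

View pics/t7z.png

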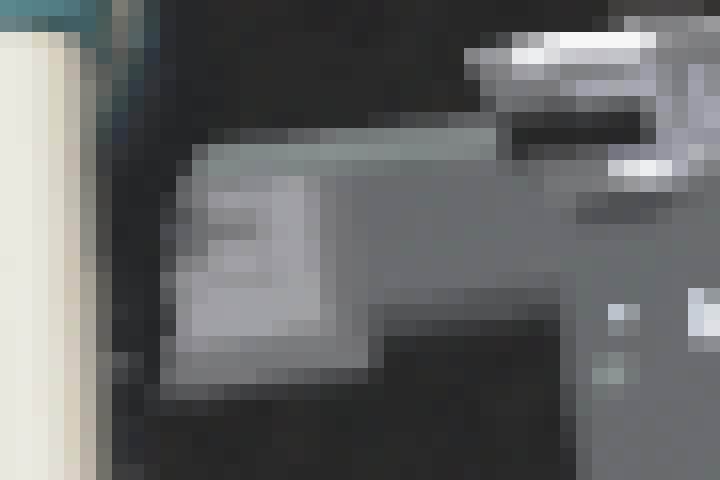

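View pics/s7z.png

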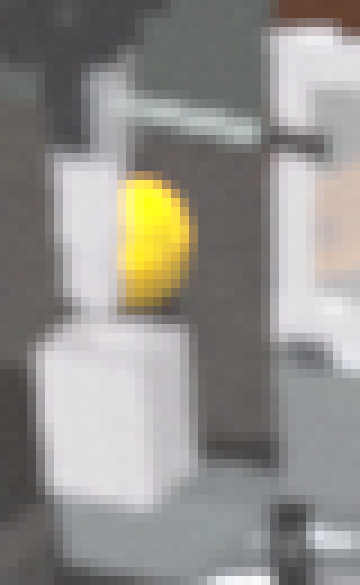

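```bash
python3 - <<'E'
from h import *
p=onz("top",167.5,180.1,.105); d=p-box(45,75,105); print(p,d@EX,d@EY)
d0=np.load('last_top.npz')
E
```

```text
[0.50701928 0.14307208 0.105     ] 0.00045296954202295045 -0.0016024503723542553
```

>>> {"name": "servo_tool", "arguments": {
  "deltas": [-0.13,0,0,0,0,0,0,0,0.3,0,0,0,0,0,0.3,0,0,0,0,0,0.3,0,0,0,0,0,0,0,0,0]
}}

```text
clock: 13.6
position: [0.5055, 0.1429, 0.1697]
ee_rot: [-0.001, 0.661, 0.75, -0.0]
contact_force: [-1.6, -1.2, -0.6]
width: 0.0113
```

```bash
python3 -c "
from h import *
want(box(45,73.7,165),97.2)
snap('scene','s8.png');im,_=load('scene'); a=cv2.resize(im[135:200,180:235],None,fx=9,fy=9,interpolation=cv2.INTER_CUBIC); cv2.imwrite('pics/s8z.png',a[:,:,::-1])"
```

```text
t 13.6 pos [0.5055 0.1429 0.1697] F [-1.6 -1.2 -0.6] w 0.0113 q [0.14 0.25 1.71 0.   1.19 0.02]
now-axes shift cm [0.02 0.11 0.47] target-axes [0.02 0.11 0.47] rot [-0.05 -0.04  0.02]
```

View pics/s8z.png

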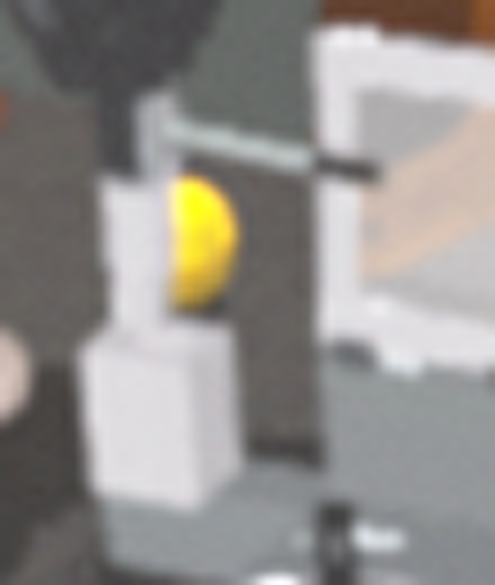

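>>> {"name": "servo_tool", "arguments": {
  "deltas": [0,0.1,0.2,0,0,0,0,0,0.2,0,0,0,0,0,0.2,0,0,0]
}}

```text
clock: 13.95
position: [0.5071, 0.143, 0.1663]
ee_rot: [0.0, 0.661, 0.75, 0.0]
contact_force: [-5.0, -1.0, 15.2]
width: 0.0113
```

>>> {"name": "servo_tool", "arguments": {
  "deltas": [0,0,0,0,0,0]
}}

```text
clock: 14.05
position: [0.5069, 0.143, 0.1669]
ee_rot: [0.0, 0.661, 0.75, 0.001]
contact_force: [-2.1, 0.0, -0.7]
width: 0.0116
```

```bash
python3 -c "
from h import *
want(box(45,73.7,160),97.2)"
```

```text
t 14.05 pos [0.5069 0.143  0.1669] F [-2.1  0.  -0.7] w 0.0116 q [0.14 0.25 1.71 0.   1.18 0.02]
now-axes shift cm [ 0.04 -0.03  0.69] target-axes [ 0.04 -0.03  0.69] rot [ 0.05 -0.03  0.03]
```

```bash
cat >> h.py <<'E'
def fm():
    s,P,R=pose(); F=np.array(s["contact_force"]);M=np.array(s["moment"]); d=P-box(45,75,0)
    print("t",round(s["clock"],2),"rel box x,y mm",(d@EX*1000).round(1),(d@EY*1000).round(1),"z",(P[2]*1000).round(1),"Fbox",np.round([F@EX,F@EY,F[2]],1),"Mbox",np.round([M@EX,M@EY,M[2]],2))
E
python3 -c "
from h import *
fm()"
```

```text
t 14.05 rel box x,y mm 0.3 -1.7 z 166.9 Fbox [-2.   0.3 -0.7] Mbox [ 0.11  0.39 -0.09]
```

>>> {"name": "servo_tool", "arguments": {
  "deltas": [0,0,0.1,0,0,0,0,0,0.05,0,0,0]
}}

```text
clock: 14.25
position: [0.507, 0.143, 0.1668]
ee_rot: [0.001, 0.661, 0.75, 0.001]
contact_force: [-3.3, -1.1, 4.1]
width: 0.0112
```

```bash
python3 -c "
from h import *
fm()"
```

```text
t 14.25 rel box x,y mm 0.4 -1.7 z 166.8 Fbox [-3.5 -0.7  4.1] Mbox [-0.03  0.61 -0.11]
```

```bash
cat > cmpr.py <<'E'
from h import *
snap("scene","sx.png")
s,P,R=pose(); d=P-box(0,0,0); bx,by=d@EX*1000,d@EY*1000; fz=P[2]-.063; U=np.array([0,0,1.])
def cmp(nm,A,B,r=1.6):
    pa,pb=proj("scene",np.array([A,B])); 
    a,b,res=edge("scene",pa,pb,r=r); n=np.array([-(pb-pa)[1],(pb-pa)[0]]);n/=np.linalg.norm(n); print(nm,((a-pa)@n).round(2),((b-pb)@n).round(2),"n",n.round(2),"res",res.round(2))
cmp("tower left front vert",box(27,97,100),box(27,97,50))
cmp("tower mid vert y53",box(27,53,100),box(27,53,50))
cmp("tower right-back vert",box(63,53,100),box(63,53,50))
cmp("footbar/tower front bottom",box(27,95,45),box(27,55,45))
cmp("leg left",box(bx-6,by+12,0)+U*(fz+.055),box(bx-6,by+12,0)+U*(fz+.027))
cmp("leg right",box(bx-6,by-12,0)+U*(fz+.055),box(bx-6,by-12,0)+U*(fz+.027))
cmp("foot left",box(bx-5,by+10,0)+U*(fz+.024),box(bx-5,by+10,0)+U*(fz+.006))
cmp("foot right",box(bx-5,by-10,0)+U*(fz+.024),box(bx-5,by-10,0)+U*(fz+.006))
im,_=load('scene'); a=cv2.resize(im[150:200,180:220],None,fx=14,fy=12,interpolation=cv2.INTER_CUBIC); cv2.imwrite('pics/sxz%d.png'%int(s["clock"]*100),a[:,:,::-1]); print('pics/sxz%d.png'%int(s["clock"]*100))
E
python3 cmpr.py
```

```text
tower left front vert 0.11 -0.15 n [-1.    0.09] res 0.15
tower mid vert y53 -0.89 -0.71 n [-1.    0.07] res 0.15
tower right-back vert -0.73 -0.58 n [-1.    0.07] res 0.13
footbar/tower front bottom 0.72 0.66 n [-0.2   0.98] res 0.28
leg left 0.25 0.7 n [-1.    0.08] res 0.21
leg right -0.76 1.25 n [-1.    0.07] res 0.61
foot left 0.57 0.83 n [-1.    0.08] res 0.19
foot right 0.6 -1.24 n [-1.    0.08] res 0.39
pics/sxz1430.png
```

View pics/sxz1430.png

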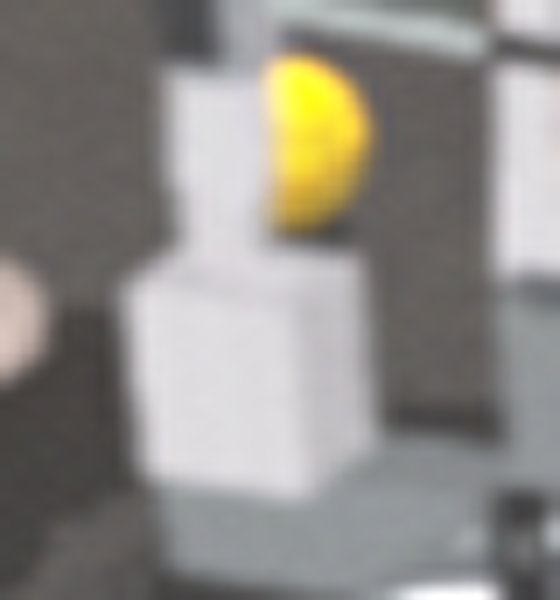

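>>> {"name": "servo_tool", "arguments": {
  "deltas": [0,0,-0.3,0,0,0,0,0,0,0,-2,0,0,0,0,0,0,0]
}}

```text
clock: 14.6
position: [0.5071, 0.1429, 0.1686]
ee_rot: [0.014, 0.661, 0.75, -0.011]
contact_force: [-0.5, -0.2, -0.5]
width: 0.0111
```

```bash
python3 -c "
from h import *
fm()
want(box(45,73.5,165),97.2)";python3 cmpr.py
```

```text
t 14.6 rel box x,y mm 0.5 -1.8 z 168.6 Fbox [-0.5 -0.1 -0.5] Mbox [ 0.17  0.26 -0.16]
t 14.6 pos [0.5071 0.1429 0.1686] F [-0.5 -0.2 -0.5] w 0.0111 q [ 0.17  0.25  1.7  -0.04  1.19  0.06]
now-axes shift cm [ 0.04 -0.05  0.36] target-axes [ 0.03 -0.05  0.36] rot [ 0.09  2.   -0.01]
tower left front vert 0.11 -0.13 n [-1.    0.09] res 0.14
tower mid vert y53 -0.94 -0.77 n [-1.    0.07] res 0.11
tower right-back vert -0.71 -0.5 n [-1.    0.07] res 0.16
footbar/tower front bottom 0.72 0.66 n [-0.2   0.98] res 0.28
leg left 0.49 0.83 n [-1.    0.08] res 0.13
leg right -1.62 0.91 n [-1.    0.07] res 0.56
foot left 0.39 1.12 n [-1.    0.08] res 0.15
foot right -0.31 -1.26 n [-1.    0.08] res 0.19
pics/sxz1465.png
```

```bash
python3 -c "
from h import *
im,_=load('scene'); a=cv2.resize(im[135:200,180:235],None,fx=12,fy=9,interpolation=cv2.INTER_CUBIC); cv2.imwrite('pics/s9z.png',a[:,:,::-1])
s,P,R=pose(); d=P-box(0,0,0); bx,by=d@EX*1000,d@EY*1000; fz=P[2]-.063
for zo,nm in((.089,'up'),(.081,'lo')):
    pa,pb=proj('scene',np.array([box(bx,by-16,0)+[0,0,fz+zo],box(bx,by-62,0)+[0,0,fz+zo]]));a,b,r=edge('scene',pa,pb,r=2.2); print(nm,pa,pb,a,b,r)
"
```

```text
up [199.31021085 147.36150592] [211.93263374 149.35941984] [199.30663451 147.37844484] [211.79428485 150.01475191] 0.12096421
lo [199.47503101 149.65827847] [212.05745813 151.6792235 ] [199.3000289  150.55724966] [211.80209288 152.99101554] 0.22894043
```

View pics/s9z.png

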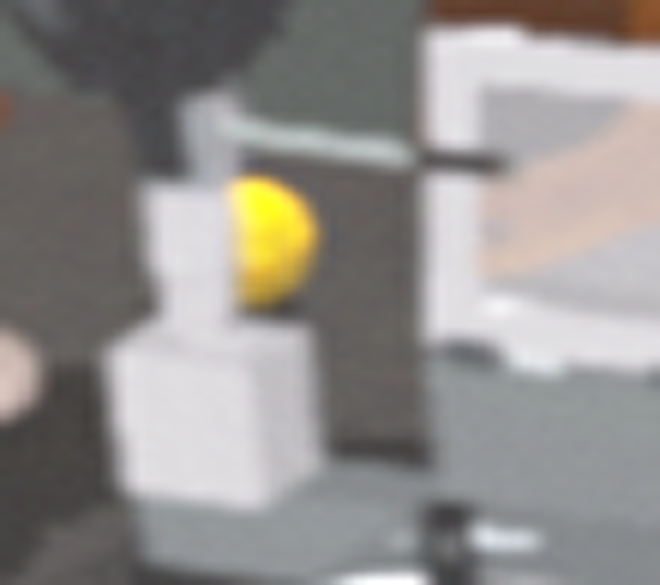

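```bash
cat > tilt.py <<'E'
from h import *
def onx(u,v,bx):
    o,d=ray("scene",u,v); o2=o-O; k=(bx/1000-o2@EX)/(d@EX); p=o+k*d-O; return np.array([p@EY*1000,p[2]*1000])
def tilt(img,P):
    im=cv2.imread(img)[:,:,::-1]; np.savez('last_scene',im=im,d=0)
    d=np.array(P)-box(0,0,0); bx,by=d@EX*1000,d@EY*1000; fz=P[2]-.063; out=[]
    U=np.array([0,0,1.])
    for nm,A,B,x in [("bar up",box(bx,by-18,0)+U*(fz+.089),box(bx,by-58,0)+U*(fz+.089),bx),("bar lo",box(bx,by-18,0)+U*(fz+.081),box(bx,by-58,0)+U*(fz+.081),bx),
      ("leg L",box(bx-6,by+12,0)+U*(fz+.058),box(bx-6,by+12,0)+U*(fz+.028),bx-6),("foot L",box(bx-5,by+10,0)+U*(fz+.024),box(bx-5,by+10,0)+U*(fz+.007),bx-5)]:
        pa,pb=proj("scene",np.array([A,B])); a,b,r=edge("scene",pa,pb,r=1.8); a=onx(*a,x);b=onx(*b,x)
        ang=np.degrees(np.arctan2(*( (a-b)[::-1] ))) if "bar" in nm else -np.degrees(np.arctan2(*(a-b)))
        print(nm,a.round(1)-[by,fz*1000],b.round(1)-[by,fz*1000],"tilt",ang.round(2),r.round(2),end=" | ")
    print()
if __name__=="__main__":
    tilt('pics/s7.png',[.5064,.1447,.1793]); tilt('pics/s8.png',[.5055,.1429,.1697]); tilt('pics/sx.png',[.5071,.1429,.1686])
E
python3 tilt.py
```

```text
bar up [-17.5902478  87.5      ] [-56.9902478  85.4      ] tilt 3.07 0.12 | bar lo [-18.2902478  81.6      ] [-54.3902478  73.       ] tilt 13.45 0.38 | leg L [13.5097522 57.7      ] [14.7097522 27.4      ] tilt 2.21 0.2 | foot L [13.3097522 23.3      ] [14.0097522  6.1      ] tilt 2.42 0.18 | 
bar up [-17.51724125  87.4       ] [-57.01724125  85.3       ] tilt 3.12 0.11 | bar lo [-21.91724125  86.9       ] [-52.91724125  73.        ] tilt 24.15 0.54 | leg L [15.78275875 56.6       ] [11.48275875 28.2       ] tilt -8.55 0.16 | foot L [15.78275875 22.6       ] [15.88275875  5.5       ] tilt 0.33 0.11 | 
bar up [-17.61670808  87.6       ] [-57.61670808  87.4       ] tilt 0.26 0.15 | bar lo [-17.41670808  79.        ] [-57.11670808  77.4       ] tilt 2.26 0.54 | leg L [13.48329192 57.7       ] [14.48329192 27.5       ] tilt 1.89 0.17 | foot L [12.78329192 23.3       ] [12.78329192  6.3       ] tilt 0.05 0.18 |
```

>>> {"name": "servo_tool", "arguments": {
  "deltas": [-0.15,0,0,0,0,0,0,0,0.15,0,0,0,0,0,0.1,0,0,0]
}}

```text
clock: 14.95
position: [0.5076, 0.1411, 0.1657]
ee_rot: [0.013, 0.661, 0.75, -0.01]
contact_force: [-1.4, -0.6, 0.9]
width: 0.0111
```

```bash
python3 -c "
from h import *
fm()"
```

```text
t 14.95 rel box x,y mm 0.8 -3.6 z 165.7 Fbox [-1.4 -0.4  0.9] Mbox [ 0.04  0.27 -0.14]
```

>>> {"name": "servo_tool", "arguments": {
  "deltas": [0,0,0.1,0,0,0,0,0,0.1,0,0,0]
}}

```text
clock: 15.15
position: [0.5077, 0.1406, 0.1635]
ee_rot: [0.013, 0.661, 0.75, -0.01]
contact_force: [-2.0, -0.6, 1.7]
width: 0.011
```

```bash
python3 -c "
from h import *
fm()"
```

```text
t 15.15 rel box x,y mm 0.9 -4.2 z 163.5 Fbox [-2.  -0.4  1.7] Mbox [ 0.04  0.4  -0.16]
```

>>> {"name": "servo_tool", "arguments": {
  "deltas": [0.04,0,0.1,0,0,0,0,0,0.1,0,0,0]
}}

```text
clock: 15.35
position: [0.5074, 0.1406, 0.1613]
ee_rot: [0.013, 0.662, 0.75, -0.011]
contact_force: [-2.1, -0.8, -0.5]
width: 0.011
```

```bash
python3 -c "
from h import *
fm()"
```

```text
t 15.35 rel box x,y mm 0.5 -4.1 z 161.3 Fbox [-2.1 -0.5 -0.5] Mbox [-0.04  0.31 -0.19]
```

>>> {"name": "servo_tool", "arguments": {
  "deltas": [0,0,0.1,0,0,0,0,0,0.1,0,0,0]
}}

```text
clock: 15.55
position: [0.5074, 0.1404, 0.1591]
ee_rot: [0.013, 0.662, 0.75, -0.011]
contact_force: [-1.6, -0.3, -0.1]
width: 0.011
```

```bash
python3 -c "
from h import *
fm()"
```

```text
t 15.55 rel box x,y mm 0.5 -4.3 z 159.1 Fbox [-1.6 -0.1 -0.1] Mbox [-0.04  0.33 -0.14]
```

>>> {"name": "servo_tool", "arguments": {
  "deltas": [0,0,0.1,0,0,0,0.02,0,0.1,0,0,0,0,0,0.1,0,0,0]
}}

```text
clock: 15.85
position: [0.5074, 0.1405, 0.1558]
ee_rot: [0.013, 0.662, 0.75, -0.011]
contact_force: [-0.9, -0.8, 0.2]
width: 0.0112
```

```bash
python3 -c "
from h import *
fm()"
```

```text
t 15.85 rel box x,y mm 0.5 -4.2 z 155.8 Fbox [-1.  -0.6  0.2] Mbox [-0.09  0.32 -0.09]
```

>>> {"name": "servo_tool", "arguments": {
  "deltas": [0,0,0.1,0,0,0,0.02,0,0.1,0,0,0,0,0,0.1,0,0,0]
}}

```text
clock: 16.15
position: [0.5073, 0.1406, 0.1525]
ee_rot: [0.013, 0.662, 0.75, -0.011]
contact_force: [-2.6, 0.2, -0.2]
width: 0.011
```

```bash
python3 -c "
from h import *
fm()"
```

```text
t 16.15 rel box x,y mm 0.4 -4.1 z 152.5 Fbox [-2.5  0.5 -0.2] Mbox [-0.07  0.3  -0.19]
```

>>> {"name": "servo_tool", "arguments": {
  "deltas": [0,0,0.1,0,0,0,0,0,0.1,0,0,0,0,0,0.1,0,0,0]
}}

```text
clock: 16.45
position: [0.5073, 0.1405, 0.1493]
ee_rot: [0.013, 0.662, 0.75, -0.011]
contact_force: [-2.6, 0.0, 0.4]
width: 0.0113
```

```bash
python3 -c "
from h import *
fm()"
```

```text
t 16.45 rel box x,y mm 0.4 -4.2 z 149.3 Fbox [-2.6  0.3  0.4] Mbox [-0.11  0.29 -0.13]
```

>>> {"name": "servo_tool", "arguments": {
  "deltas": [0,0,0.1,0,0,0,0,0,0.1,0,0,0]
}}

```text
clock: 16.65
position: [0.5072, 0.1404, 0.1471]
ee_rot: [0.013, 0.662, 0.75, -0.011]
contact_force: [-2.7, -0.5, -0.0]
width: 0.0112
```

```bash
python3 -c "
from h import *
fm()"
```

```text
t 16.65 rel box x,y mm 0.3 -4.3 z 147.1 Fbox [-2.8 -0.1 -0. ] Mbox [-0.05  0.34 -0.1 ]
```

>>> {"name": "servo_tool", "arguments": {
  "deltas": [0,0,0.1,0,0,0,0,0,0.1,0,0,0]
}}

```text
clock: 16.85
position: [0.5071, 0.1403, 0.1449]
ee_rot: [0.013, 0.662, 0.75, -0.011]
contact_force: [-1.8, -0.9, -0.3]
width: 0.0111
```

```bash
python3 -c "
from h import *
fm()"
```

```text
t 16.85 rel box x,y mm 0.2 -4.4 z 144.9 Fbox [-1.9 -0.7 -0.3] Mbox [-0.06  0.32 -0.2 ]
```

>>> {"name": "servo_tool", "arguments": {
  "deltas": [0,0,0.1,0,0,0]
}}

```text
clock: 16.95
position: [0.507, 0.1403, 0.1438]
ee_rot: [0.013, 0.662, 0.75, -0.011]
contact_force: [-2.0, -0.1, -0.6]
width: 0.011
```

>>> {"name": "servo_tool", "arguments": {
  "deltas": [0,0,0.05,0,0,0]
}}

```text
clock: 17.05
position: [0.507, 0.1403, 0.1432]
ee_rot: [0.013, 0.662, 0.75, -0.011]
contact_force: [-2.2, -0.0, -0.3]
width: 0.0114
```

>>> {"name": "servo_tool", "arguments": {
  "deltas": [0,0,0.05,0,0,0]
}}

```text
clock: 17.15
position: [0.507, 0.1403, 0.1428]
ee_rot: [0.013, 0.662, 0.75, -0.011]
contact_force: [-3.0, -0.8, 4.9]
width: 0.0111
```

>>> {"name": "servo_tool", "arguments": {
  "deltas": [0,0,0.05,0,0,0]
}}

```text
clock: 17.25
position: [0.507, 0.1403, 0.1428]
ee_rot: [0.013, 0.662, 0.75, -0.011]
contact_force: [-3.7, -0.4, 5.5]
width: 0.0112
```

>>> {"name": "servo_tool", "arguments": {
  "deltas": [0,0,0,0,0,0,0,0,0,0,0,0,0,0,0,0,0,0,0,0,0,0,0,0,0,0,0,0,0,0,0,0,0,0,0,0],
  "jaw": 4.5
}}

```text
clock: 17.85
position: [0.511, 0.1409, 0.1435]
ee_rot: [0.016, 0.661, 0.75, -0.008]
contact_force: [0.2, 0.6, -0.5]
width: 0.045
```

```bash
python3 -c "
from h import *
fm()
snap('scene','s10.png');im,_=load('scene'); a=cv2.resize(im[120:215,180:265],None,fx=8,fy=8,interpolation=cv2.INTER_CUBIC)[:600]; cv2.imwrite('pics/s10z.png',a[:,:,::-1])"
```

```text
t 17.85 rel box x,y mm 4.1 -4.2 z 143.5 Fbox [ 0.3  0.5 -0.5] Mbox [-0.01  0.03 -0.01]
```

View pics/s10z.png

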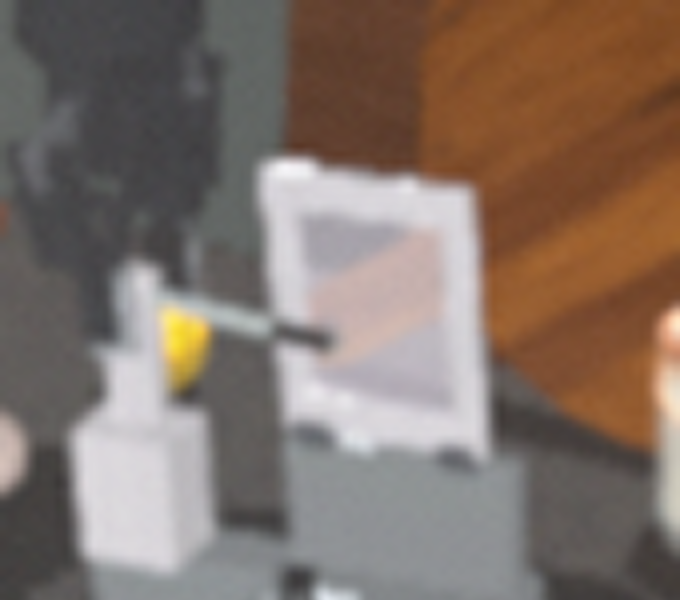

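>>> {"name": "servo_tool", "arguments": {
  "deltas": [0,-0.3,0,0,0,0,0,0,-1,0,0,0,0,0,-1,0,0,0,0,0,-1.2,0,0,0,0,0,-1.2,0,0,0,0,0,-1.2,0,0,0,0,0,0,0,0,0]
}}

```text
clock: 18.6
position: [0.5077, 0.1426, 0.2058]
ee_rot: [0.017, 0.661, 0.75, -0.006]
contact_force: [-0.2, -0.0, 0.2]
width: 0.0448
```

```bash
python3 -c "
from h import *
fm()
want(box(-60,75,205),97.2)"
```

```text
t 18.6 rel box x,y mm 1.1 -2.1 z 205.8 Fbox [-0.2  0.   0.2] Mbox [ 0.04 -0.04  0.06]
t 18.6 pos [0.5077 0.1426 0.2058] F [-0.2 -0.   0.2] w 0.0448 q [ 0.17  0.22  1.65 -0.04  1.26  0.05]
now-axes shift cm [  0.21 -10.61  -0.06] target-axes [  0.21 -10.61   0.08] rot [0.71 1.92 0.01]
```

>>> {"name": "servo_tool", "arguments": {
  "deltas": [0,-1.5,0,0.4,1,0,0,-2,0,0.3,0.9,0,0,-2.5,0,0,0,0,0,-2.5,0,0,0,0,0,-2.5,0,0,0,0,0,-2.5,0,0,0,0,0,0,0,0,0,0]
}}

```text
clock: 19.3
position: [0.3599, 0.1237, 0.2025]
ee_rot: [-0.006, 0.661, 0.75, -0.003]
contact_force: [-0.8, -0.2, -0.6]
width: 0.0449
```

```bash
python3 - <<'E'
from h import *
fm()
for n in('scene','top'): snap(n,n[0]+'11.png')
im,_=load('scene'); a=cv2.resize(im[130:235,170:265],None,fx=6,fy=5.7,interpolation=cv2.INTER_CUBIC)[:600]; cv2.imwrite('pics/s11z.png',a[:,:,::-1])
im,_=load('top'); a=cv2.resize(im[160:225,150:240],None,fx=8,fy=8,interpolation=cv2.INTER_CUBIC); cv2.imwrite('pics/t11z.png',a[:,:,::-1])
E
```

```text
t 19.3 rel box x,y mm -147.9 -2.4 z 202.5 Fbox [-0.8 -0.1 -0.6] Mbox [-0.01  0.02 -0.06]
```

View pics/s11z.png

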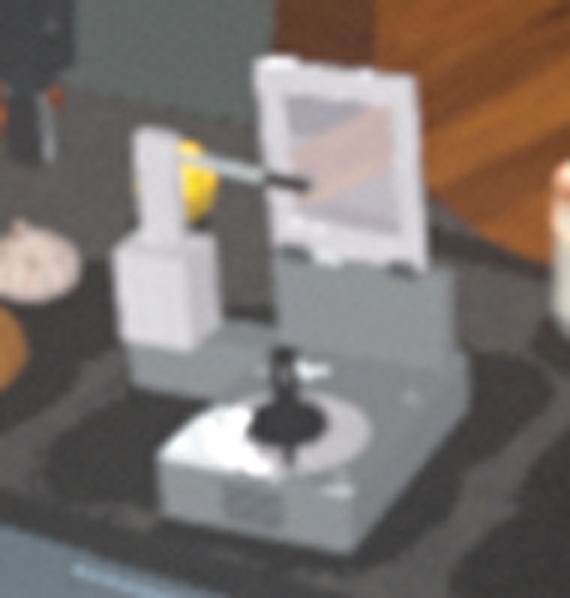

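View pics/t11z.png

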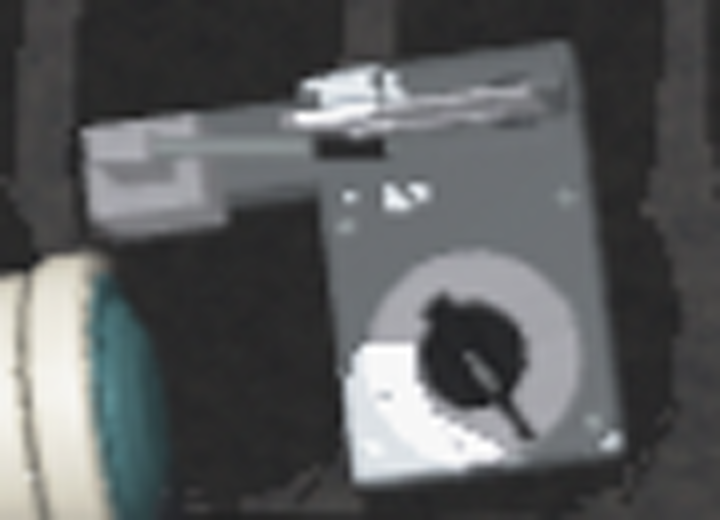

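```bash
python3 - <<'E'
from h import *
ds=[];ims=[]
for k in range(4):
    im,d=eyes.get_image("top"); ims.append(im.astype(float)); ds.append(d)
s,ds2=eyes.get_image("scene"); np.savez('last_scene',im=s,d=ds2)
np.savez('avg_top',im=np.mean(ims,0),d=np.median(ds,0))
im=np.mean(ims,0)
a=im[186:224,188:232]; a=cv2.resize(a.astype(np.uint8),None,fx=16,fy=15,interpolation=cv2.INTER_CUBIC); cv2.imwrite('pics/t12z.png',a[:,:,::-1])
P=cloud("top",np.median(ds,0))
np.set_printoptions(linewidth=250)
print("cols 190..226, rows 190..220"); print((P[190:220,190:227,2]*1000).round().astype(int))
print(im[190:222,190:222].mean(-1).astype(int))
b=s[190:225,188:240]; b=cv2.resize(b,None,fx=14,fy=14,interpolation=cv2.INTER_CUBIC); cv2.imwrite('pics/s12z.png',b[:,:,::-1])
E
```

```text
cols 190..226, rows 190..220
[[44 44 45 ... 36 -2  2]
 [44 41 46 ... 43  2 -1]
 [-2 45 44 ... 45  0 -2]
 ...
 [ 1  3  0 ...  3  0  1]
 [-2 -3  0 ...  2 -2  2]
 [ 2  2  3 ... -2  1  0]]
[[ 73 104 111 ... 113 113 113]
 [ 61 101 111 ... 113 113 113]
 [ 57  99 111 ... 113 113 113]
 ...
 [ 58  60  58 ...  40  40  41]
 [ 59  61  61 ...  41  41  41]
 [ 65  64  64 ...  43  41  40]]
```

View pics/t12z.png

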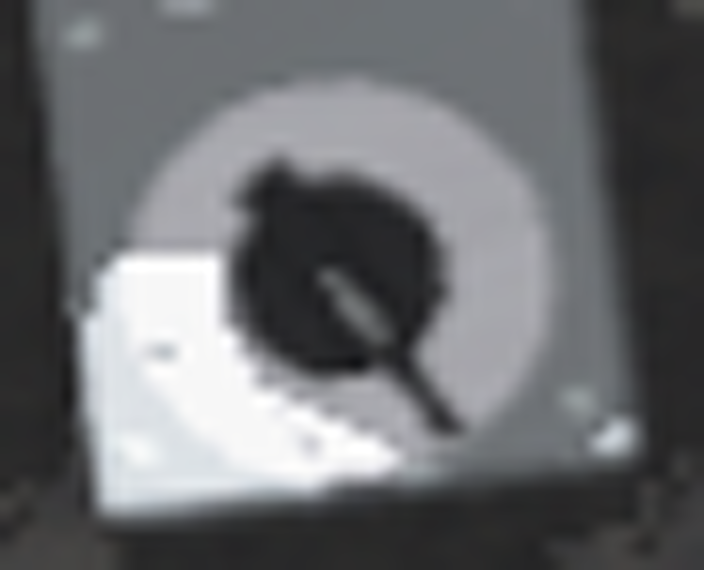

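View pics/s12z.png

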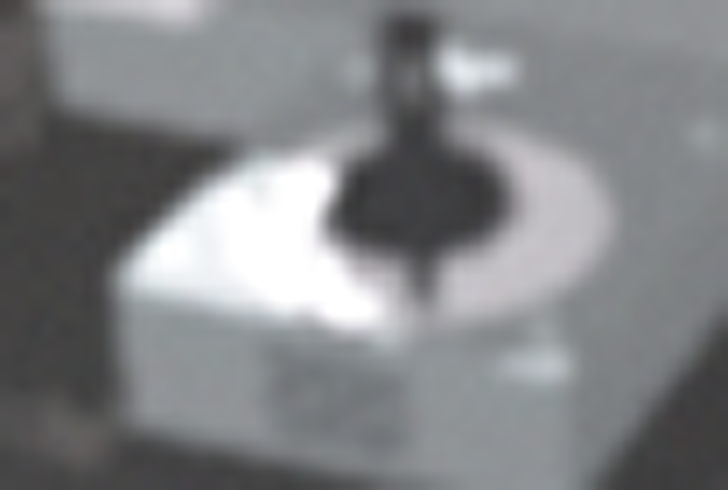

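```bash
python3 - <<'E'
from h import *
import sys
np.set_printoptions(linewidth=250,threshold=sys.maxsize)
f=np.load('avg_top.npz'); im=f['im'];P=cloud("top",f['d'])
print("z rows 203..219 cols 193..219");print((P[203:219,193:219,2]*1000).round().astype(int))
print(im[203:219,193:219].mean(-1).astype(int))
c=box(-40,-40,45)
for nm,u,v in(("A",197.5,208.8),("B",207.0,214.8),("disc",208.4,203.8),("ptr",216.2,213.8)):
    p=onz("top",u,v,.05 if nm!="disc" else .056); d=p-c; print(nm,p.round(4),"r",np.hypot(*d[:2]).round(4),"ang world",np.degrees(np.arctan2(d[1],d[0])).round(1))
print(c,proj("top",np.array([box(-40,-40,56)])))
E
```

```text
z rows 203..219 cols 193..219
[[45 48 46 46 45 44 49 45 46 53 57 53 88 91 90 91 89 88 57 55 57 55 52 46 43 43]
 [44 43 44 47 47 46 46 47 48 56 56 56 55 91 91 91 87 88 70 57 57 55 54 46 48 48]
 [43 47 43 43 47 46 48 45 48 56 52 58 53 57 91 88 89 92 89 58 58 51 57 47 46 50]
 [45 45 46 44 45 50 46 46 44 53 58 54 56 57 87 91 88 92 89 88 58 56 48 46 48 45]
 [43 45 43 48 52 56 44 48 48 46 60 58 54 57 55 91 88 90 88 90 80 58 47 47 47 44]
 [44 46 45 46 54 55 46 46 46 48 53 57 56 55 55 55 90 88 92 90 80 46 46 45 44 45]
 [46 45 46 45 48 45 47 45 43 48 46 56 59 58 54 55 86 89 89 76 58 45 45 46 46 48]
 [45 44 44 45 46 49 46 47 47 45 45 45 48 58 54 55 55 76 69 54 55 48 48 45 47 45]
 [45 43 43 49 43 44 47 45 47 45 45 48 48 43 46 43 47 45 48 45 52 53 44 44 48 45]
 [41 47 45 46 41 47 46 45 45 48 47 46 45 46 48 47 49 46 45 49 54 54 48 47 45 47]
 [43 42 44 45 44 46 46 49 47 45 46 46 48 47 47 48 45 48 45 45 49 53 55 46 47 44]
 [46 42 45 43 46 44 44 49 45 46 46 46 46 48 47 46 46 46 44 49 47 45 53 53 45 44]
 [40 46 44 45 44 47 45 42 47 46 46 48 47 45 47 46 49 46 45 47 44 45 55 41 45 44]
 [43 45 47 49 46 
[... 1513 characters left out ...]
112 211 236 244 236 225 225 231 239 247 247 247 247 236 211 247 247 247 231 170 169 163 139 131 124 116]
 [ 91 205 219 244 241 228 225 225 226 242 246 247 247 247 232 247 247 247 247 229 169 154 128 119 114 110]
 [ 80 200 222 225 226 225 225 225 225 228 232 238 244 247 247 234 214 213 208 166 158 151 127 104  93  89]
 [ 67 189 222 223 224 226 227 225 223 217 206 195 193 201 197 148 110  99  92  90  97  89  78  68  66  62]]
A [0.423  0.0529 0.05  ] r 0.0357 ang world 112.1
B [0.4041 0.0219 0.05  ] r 0.0324 ang world 176.4
disc [0.4391 0.0177 0.056 ] r 0.0034 ang world -39.3
ptr [ 0.4077 -0.0076  0.05  ] r 0.0397 ang world -136.3
[0.43645262 0.01985861 0.045     ] [[207.71545336 204.60125764]]
```

```bash
python3 - <<'E'
from h import *
f=np.load('avg_top.npz'); P=cloud("top",f['d']); im=f['im']
Z=P[...,2]; m=np.zeros(Z.shape,bool); m[192:216,196:222]=True
b=m&(Z>.08)&(Z<.1); ys,xs=np.nonzero(b); q=np.array([onz("top",u,v,.089)[:2] for u,v in zip(xs,ys)])
c=q.mean(0); w,V=np.linalg.eigh(np.cov((q-c).T)); a=V[:,1]; print("bar n",len(q),"centre",c.round(4),"extent",(np.ptp((q-c)@a)).round(4),np.ptp((q-c)@V[:,0]).round(4),"ang",np.degrees(np.arctan2(a[1],a[0])).round(1), "pix",xs.min(),xs.max(),ys.min(),ys.max())
(cx,cy),(W,H),an=cv2.minAreaRect((q*1000).astype(np.float32)); print("rect",cx,cy,W,H,an)
# disc: dark pixels z 50-62
dk=m&(im.mean(-1)<100)&(Z>.05)&(Z<.065); ys,xs=np.nonzero(dk); qq=np.array([onz("top",u,v,.056)[:2] for u,v in zip(xs,ys)])
cc=box(-40,-40,45)[:2]; r=np.hypot(*(qq-cc).T); 
pt=qq[r>.026]; print("pointer px",pt.round(4).tolist())
p=onz("top",197.5,207.5,.055)[:2]
for C in (cc,c): 
    d=p-C; e=(pt-C).mean(0); print("peg",p.round(4),"r",np.hypot(*d).round(4),"ang",np.degrees(np.arctan2(d[1],d[0])).round(1),"pointer ang",np.degrees(np.arctan2(e[1],e[0])).round(1))
E
```

```text
bar n 65 centre [0.4388 0.0179] extent 0.0457 0.0132 ang -144.9 pix 202 213 196 209
rect 438.43267822265625 17.839099884033203 45.601478576660156 13.019706726074219 34.727169036865234
pointer px [[0.4161, 0.0025], [0.4162, -0.0007], [0.413, -0.0008], [0.4098, -0.0041], [0.4066, -0.0042], [0.4066, -0.0074]]
peg [0.4268 0.0525] r 0.034 ang 106.5 pointer ang -138.3
peg [0.4268 0.0525] r 0.0366 ang 109.1 pointer ang -143.3
```

The steel peg is the dot at top (197.5,207.5). It is raised to about z 55 mm and 36 mm from the knob axis. The other dot, at (207,214.8), has no height, so it is only a mark. The pointer is at -144.5° and the peg at about 108.5°, so the knob turns about 96° clockwise. The prop is standing on its own.

>>> {"name": "servo_tool", "arguments": {
  "deltas": [0,0,0,0,0,-8.5,0,0,0,0,0,-8.5,0,0,0,0,0,-8.5,0,0,0,0,0,-8.5,0,0,0,0,0,-8.5,0,0,0,0,0,-8.5,0,0,0,0,0,-8.5,0,0,0,0,0,-8.5,0,0,0,0,0,-8.5,0,0,0,0,0,-8.5,0,0,0,0,0,-8.5,0,0,0,0,0,-8.5,0,0,0,0,0,-8.5,0,0,0,0,0,-8,0,0,0,0,0,0]
}}

```text
clock: 21.15
position: [0.3767, 0.1258, 0.2005]
ee_rot: [-0.005, -0.321, 0.947, 0.004]
contact_force: [-0.1, 0.5, 0.6]
width: 0.0449
```

```bash
python3 -c "
from h import *
want([.4384,.0181,.14],215.3)"
```

```text
t 21.15 pos [0.3767 0.1258 0.2005] F [-0.1  0.5  0.6] w 0.0449 q [ 0.14  0.03  1.89  0.01  1.23 -2.09]
now-axes shift cm [  1.62 -12.36   5.94] target-axes [  1.18 -12.35   6.05] rot [ 0.57 -0.41  2.2 ]
```

>>> {"name": "servo_tool", "arguments": {
  "deltas": [0.2,-2,0,0.6,-0.4,2.2,0.2,-2,0,0,0,0,0.2,-2,0.5,0,0,0,0.2,-2,1,0,0,0,0.2,-2,1,0,0,0,0.2,-2,1,0,0,0,0,0,0,0,0,0]
}}

```text
clock: 21.85
position: [0.4421, 0.0176, 0.1638]
ee_rot: [0.001, -0.292, 0.956, -0.0]
contact_force: [-0.1, 1.2, -0.3]
width: 0.0452
```

```bash
python3 -c "
from h import *
want([.4384,.0181,.10],215.3)"
```

```text
t 21.85 pos [0.4421 0.0176 0.1638] F [-0.1  1.2 -0.3] w 0.0452 q [-0.12  0.13  1.88  0.    1.13 -2.28]
now-axes shift cm [0.29 0.25 6.38] target-axes [0.27 0.25 6.38] rot [-0.05  0.1  -1.29]
```

>>> {"name": "servo_tool", "arguments": {
  "deltas": [0.1,0.1,1.5,0,0,-1.3,0.1,0.1,1.5,0,0,0,0,0,1.5,0,0,0,0,0,1.3,0,0,0,0,0,0,0,0,0]
}}

```text
clock: 22.35
position: [0.4405, 0.0201, 0.1049]
ee_rot: [0.001, -0.297, 0.955, 0.001]
contact_force: [-0.2, 0.6, -0.4]
width: 0.0448
```

```bash
python3 - <<'E'
from h import *
want([.4384,.0181,.062],215.3)
snap('scene','s13.png');im,_=load('scene'); a=cv2.resize(im[130:235,170:265],None,fx=6,fy=5.7,interpolation=cv2.INTER_CUBIC)[:600]; cv2.imwrite('pics/s13z.png',a[:,:,::-1])
E
```

```text
t 22.35 pos [0.4405 0.0201 0.1049] F [-0.2  0.6 -0.4] w 0.0448 q [-0.12  0.19  1.97  0.    0.98 -2.29]
now-axes shift cm [ 0.3  -0.05  4.29] target-axes [ 0.28 -0.04  4.29] rot [ 0.07  0.2  -0.73]
```

View pics/s13z.png

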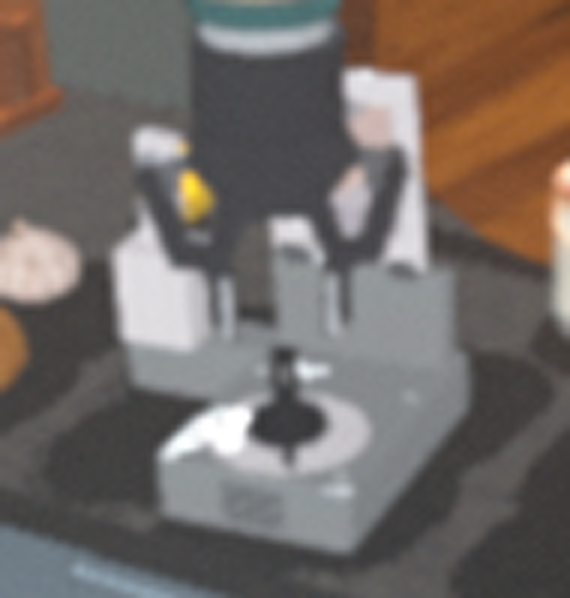

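>>> {"name": "servo_tool", "arguments": {
  "deltas": [0.1,0,1,0,0,-0.7,0.1,0,1,0,0,0,0.1,0,1,0,0,0,0,0,0.8,0,0,0,0,0,0,0,0,0]
}}

```text
clock: 22.9
position: [0.4402, 0.0189, 0.0666]
ee_rot: [0.004, -0.303, 0.953, 0.0]
contact_force: [-0.2, -0.4, 0.7]
width: 0.0448
```

```bash
python3 - <<'E'
from h import *
want([.4384,.0181,.062],215.3)
E
```

```text
t 22.9 pos [0.4402 0.0189 0.0666] F [-0.2 -0.4  0.7] w 0.0448 q [-0.12  0.24  2.03  0.    0.86 -2.31]
now-axes shift cm [0.2  0.04 0.46] target-axes [0.19 0.04 0.46] rot [-0.13  0.45 -0.04]
```

>>> {"name": "servo_tool", "arguments": {
  "deltas": [0.2,0,0.3,0,0.4,0,0,0,0,0,0,0]
}}

```text
clock: 23.1
position: [0.4384, 0.0176, 0.0631]
ee_rot: [0.0, -0.303, 0.953, -0.001]
contact_force: [-0.3, -0.5, 0.7]
width: 0.045
```

>>> {"name": "servo_tool", "arguments": {
  "deltas": [0,0,0,0,0,0,0,0,0,0,0,0,0,0,0,0,0,0,0,0,0,0,0,0,0,0,0,0,0,0,0,0,0,0,0,0],
  "jaw": 0.6,
  "grip_force": 40
}}

```text
clock: 23.7
position: [0.4387, 0.0179, 0.0636]
ee_rot: [0.001, -0.302, 0.953, -0.001]
contact_force: [-0.8, 0.2, -1.4]
width: 0.0134
```

```bash
python3 - <<'E'
from h import *
want([.4384,.0181,.062],215.3); print(manip.get_state()["moment"])
E
```

```text
t 23.7 pos [0.4387 0.0179 0.0636] F [-0.8  0.2 -1.4] w 0.0134 q [-0.12  0.24  2.03 -0.    0.86 -2.3 ]
now-axes shift cm [0.01 0.04 0.16] target-axes [0.01 0.04 0.16] rot [-0.12  0.06 -0.09]
[ 0.04255456 -0.03936188 -0.00396467]
```

>>> {"name": "servo_tool", "arguments": {
  "deltas": [0,0,0,0,0,4,0,0,0,0,0,5,0,0,0,0,0,5]
}}

```text
clock: 24.0
position: [0.4387, 0.0178, 0.0636]
ee_rot: [0.001, -0.18, 0.984, -0.001]
contact_force: [-1.3, 0.3, -1.6]
width: 0.0132
```

```bash
cat > kn.py <<'E'
from h import *
s,P,R=pose(); X=R.apply([1,0,0]); sh=R.inv().apply(np.array([.4387,.0179,.0636])-P)*100
print("t",round(s["clock"],2),"toolx ang",np.degrees(np.arctan2(X[1],X[0])).round(1)%360,"corr cm",sh.round(2),"F",np.round(s["contact_force"],1),"M",np.round(s["moment"],3),"q6",s["qpos"][5].round(2))
E
python3 kn.py
```

```text
t 24.0 toolx ang 200.8 corr cm [-0.    0.01 -0.  ] F [-1.3  0.3 -1.6] M [0.101 0.031 0.037] q6 -2.05
```

>>> {"name": "servo_tool", "arguments": {
  "deltas": [0,0,0,0,0,5,0,0,0,0,0,5,0,0,0,0,0,5,0,0,0,0,0,5,0,0,0,0,0,5,0,0,0,0,0,5]
}}

```text
clock: 24.6
position: [0.4386, 0.0176, 0.0636]
ee_rot: [0.001, 0.09, 0.996, -0.001]
contact_force: [-0.2, 1.6, -0.6]
width: 0.0131
```

```bash
python3 kn.py
```

```text
t 24.6 toolx ang 169.6 corr cm [-0.    0.03 -0.  ] F [-0.2  1.6 -0.6] M [0.072 0.083 0.048] q6 -1.51
```

>>> {"name": "servo_tool", "arguments": {
  "deltas": [0,0,0,0,0,5,0,0,0,0,0,5,0,0,0,0,0,5,0,0,0,0,0,5,0,0,0,0,0,5,0,0,0,0,0,5]
}}

```text
clock: 25.2
position: [0.4385, 0.0174, 0.0636]
ee_rot: [0.001, 0.354, 0.935, -0.001]
contact_force: [1.0, 0.7, -0.1]
width: 0.0135
```

```bash
python3 kn.py
```

```text
t 25.2 toolx ang 138.5 corr cm [ 0.02  0.05 -0.  ] F [ 1.   0.7 -0.1] M [0.12  0.141 0.013] q6 -0.96
```

>>> {"name": "servo_tool", "arguments": {
  "deltas": [0,0.03,0,0,0,4,0,0,0,0,0,4]
}}

```text
clock: 25.4
position: [0.4385, 0.0174, 0.0636]
ee_rot: [0.001, 0.421, 0.907, -0.001]
contact_force: [0.8, 1.3, -0.8]
width: 0.0132
```

```bash
python3 kn.py
```

```text
t 25.4 toolx ang 130.2 corr cm [0.03 0.05 0.  ] F [ 0.8  1.3 -0.8] M [0.232 0.109 0.059] q6 -0.81
```

>>> {"name": "servo_tool", "arguments": {
  "deltas": [0,0,0,0,0,2,0,0,0,0,0,1]
}}

```text
clock: 25.6
position: [0.4385, 0.0174, 0.0636]
ee_rot: [0.001, 0.446, 0.895, -0.001]
contact_force: [0.0, 0.3, -1.0]
width: 0.0133
```

```bash
python3 kn.py
```

```text
t 25.6 toolx ang 127.1 corr cm [ 0.02  0.05 -0.  ] F [ 0.   0.3 -1. ] M [0.182 0.076 0.002] q6 -0.76
```

>>> {"name": "servo_tool", "arguments": {
  "deltas": [0,0,0,0,0,1,0,0,0,0,0,1]
}}

```text
clock: 25.8
position: [0.4385, 0.0174, 0.0636]
ee_rot: [0.001, 0.462, 0.887, -0.002]
contact_force: [0.4, 0.8, -0.2]
width: 0.0136
```

```bash
python3 kn.py
```

```text
t 25.8 toolx ang 125.0 corr cm [ 0.03  0.05 -0.  ] F [ 0.4  0.8 -0.2] M [0.147 0.141 0.028] q6 -0.72
```

>>> {"name": "servo_tool", "arguments": {
  "deltas": [0,0,0,0,0,1,0,0,0,0,0,1]
}}

```text
clock: 26.0
position: [0.4384, 0.0174, 0.0636]
ee_rot: [0.001, 0.478, 0.878, -0.002]
contact_force: [-0.4, 0.4, -0.7]
width: 0.0136
```

```bash
python3 kn.py
```

```text
t 26.0 toolx ang 122.8 corr cm [ 0.03  0.05 -0.  ] F [-0.4  0.4 -0.7] M [0.155 0.133 0.064] q6 -0.69
```

>>> {"name": "servo_tool", "arguments": {
  "deltas": [0,0,0,0,0,1,0,0,0,0,0,1]
}}

```text
clock: 26.2
position: [0.4384, 0.0174, 0.0636]
ee_rot: [0.001, 0.495, 0.869, -0.002]
contact_force: [0.3, 0.3, -0.0]
width: 0.013
```

```bash
python3 kn.py
```

```text
t 26.2 toolx ang 120.7 corr cm [0.03 0.05 0.  ] F [ 0.3  0.3 -0. ] M [0.157 0.082 0.062] q6 -0.65
```

>>> {"name": "servo_tool", "arguments": {
  "deltas": [0,0,0,0,0,1]
}}

```text
clock: 26.3
position: [0.4384, 0.0174, 0.0636]
ee_rot: [0.001, 0.503, 0.864, -0.002]
contact_force: [-1.0, 1.0, 0.6]
width: 0.0132
```

```bash
python3 kn.py
```

```text
t 26.3 toolx ang 119.6 corr cm [ 0.03  0.06 -0.  ] F [-1.   1.   0.6] M [0.232 0.069 0.439] q6 -0.63
```

>>> {"name": "servo_tool", "arguments": {
  "deltas": [0,0,0,0,0,1]
}}

```text
clock: 26.4
position: [0.4383, 0.0173, 0.0636]
ee_rot: [0.001, 0.51, 0.86, -0.002]
contact_force: [-0.1, 2.4, -0.4]
width: 0.0134
```

```bash
python3 kn.py
```

```text
t 26.4 toolx ang 118.6 corr cm [0.03 0.06 0.  ] F [-0.1  2.4 -0.4] M [0.351 0.036 0.788] q6 -0.61
```

>>> {"name": "servo_tool", "arguments": {
  "deltas": [0,0,0,0,0,-0.4]
}}

```text
clock: 26.5
position: [0.4383, 0.0174, 0.0636]
ee_rot: [0.001, 0.507, 0.862, -0.002]
contact_force: [0.7, 0.6, -1.2]
width: 0.0127
```

```bash
python3 kn.py
```

```text
t 26.5 toolx ang 119.1 corr cm [ 0.03  0.06 -0.  ] F [ 0.7  0.6 -1.2] M [0.232 0.029 0.422] q6 -0.62
```

>>> {"name": "servo_tool", "arguments": {
  "deltas": [0,0,0,0,0,0,0,0,0,0,0,0]
}}

```text
clock: 26.7
position: [0.4383, 0.0174, 0.0636]
ee_rot: [0.001, 0.507, 0.862, -0.002]
contact_force: [-0.1, 0.5, -0.7]
width: 0.0132
```

```bash
python3 kn.py
```

```text
t 26.7 toolx ang 119.1 corr cm [ 0.03  0.06 -0.  ] F [-0.1  0.5 -0.7] M [0.193 0.052 0.447] q6 -0.62
```

>>> {"name": "servo_tool", "arguments": {
  "deltas": [0,0,0,0,0,0,0,0,0,0,0,0,0,0,0,0,0,0,0,0,0,0,0,0],
  "jaw": 4.5
}}

```text
clock: 27.1
position: [0.4388, 0.0169, 0.0639]
ee_rot: [0.002, 0.508, 0.861, -0.002]
contact_force: [-0.8, -0.3, 0.9]
width: 0.0449
```

>>> {"name": "servo_tool", "arguments": {
  "deltas": [0,0,-1,0,0,0,0,0,-1.5,0,0,0,0,0,-1.5,0,0,0,0,0,-1.5,0,0,0,0,0,-1.5,0,0,0,0,0,0,0,0,0]
}}

```text
clock: 27.7
position: [0.4398, 0.0171, 0.1396]
ee_rot: [0.003, 0.509, 0.861, -0.001]
contact_force: [0.4, 0.3, -0.3]
width: 0.0447
```

```bash
python3 -c "
from h import *
want([.34,.0,.15],119)"
```

```text
t 27.7 pos [0.4398 0.0171 0.1396] F [ 0.4  0.3 -0.3] w 0.0447 q [-0.12  0.15  1.92 -0.    1.06 -0.62]
now-axes shift cm [ 3.31 -9.57 -1.07] target-axes [ 3.34 -9.56 -1.04] rot [ 0.08  0.35 -0.15]
```

>>> {"name": "servo_tool", "arguments": {
  "deltas": [0.7,-1.9,-0.5,0,0,0,0.7,-1.9,-0.5,0,0,0,0.7,-1.9,-0.5,0,0,0,0.7,-1.9,-0.5,0,0,0,0.5,-1.5,0,0,0,0,0,0,0,0,0,0]
}}

```text
clock: 28.3
position: [0.3407, 0.002, 0.1589]
ee_rot: [0.003, 0.509, 0.861, -0.001]
contact_force: [-0.6, -0.4, -0.6]
width: 0.0449
```

```bash
python3 - <<'E'
from h import *
fm()
for n in('scene','top'): snap(n,n[0]+'14.png')
im,_=load('scene'); a=cv2.resize(im[130:235,170:265],None,fx=6,fy=5.7,interpolation=cv2.INTER_CUBIC)[:600]; cv2.imwrite('pics/s14z.png',a[:,:,::-1])
im,_=load('top'); a=cv2.resize(im[160:225,100:240],None,fx=5.7,fy=8,interpolation=cv2.INTER_CUBIC); a=cv2.resize(im[160:225,150:240],None,fx=8,fy=8,interpolation=cv2.INTER_CUBIC);cv2.imwrite('pics/t14z.png',a[:,:,::-1])
E
```

```text
t 28.3 rel box x,y mm -182.2 -120.7 z 158.9 Fbox [-0.6 -0.3 -0.6] Mbox [-0.09 -0.02 -0.02]
```

View pics/s14z.png

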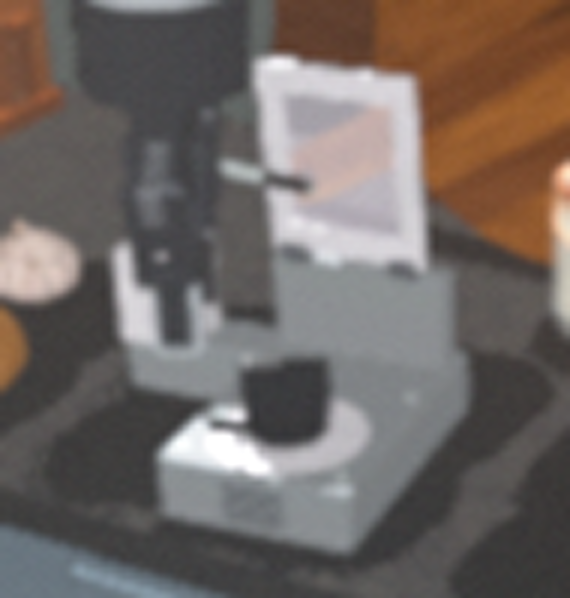

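View pics/t14z.png

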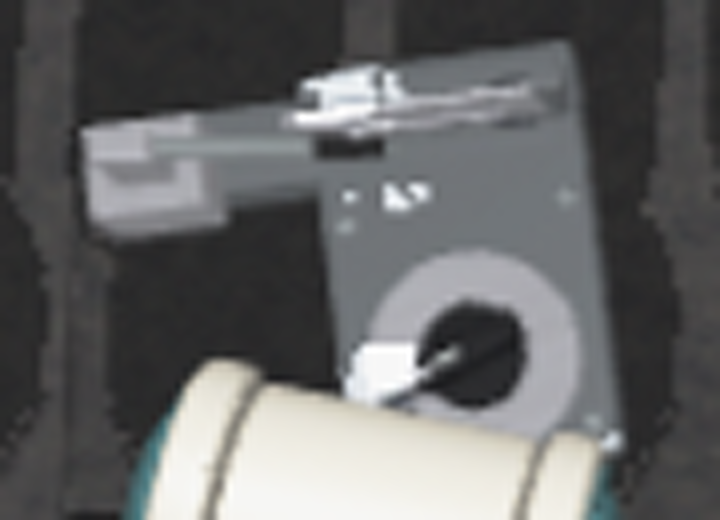

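View pics/t14.png

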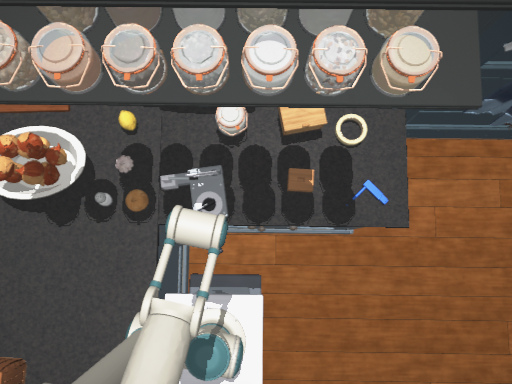

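The pointer now lies at the peg, near t14z (390,398). The cover and prop are unchanged, and the bystanders are where they were. I'm handing the job in.

```bash
python3 -c "
from rig import manip
print(manip.sign_off())"
```

```text
the job is handed in; nothing more can be done
None
```

I handed the job in at about 28 s of the 67 s allowed. By my checks everything ended as asked; sign-off gives no verdict.

- **Prop and cover:** I drew the grey prop from its block and lifted the cover with its bar. I stood the foot in the tower and let go. The first try at the socket landed on the rim with about 15 N because the prop hung 2–3° tilted in the grip. I straightened it by 2°, shifted it about 1.5 mm, and it then went in freely. It bottomed gently, at about 5 N, at the height expected for fully home.
- **Knob:** I turned it about 96° clockwise until it met the peg, at a tool angle of about 119.6° against 119.7° predicted. The wrist moment briefly reached 0.79 N m, which I estimate as about 20 N on the peg. That is nearer the 25 N limit than I wanted, so I backed off and held it at roughly 10 N before letting go.
- **Last pictures:** The cover was near upright on the bar, the prop stood in the tower, and the pointer was at the peg. The garlic, onion, mill and the blue look-alike had not moved visibly. The arm partly hid the peg from above in the final view, so there the pointer's position rests on the turn angle and wrist moment as well.
- **Disagreements:** The two cameras differed by 1–3 mm on where the tower was. I settled that by feeling for the socket.

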